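# Free the jammed shade panel and stand it on the sloped viewing rest

### The job

The blue shade panel is jammed between the two orange cheeks of its storage clamp and will not pull straight out: rock its top from side to side, towards one cheek and then the other, to force both cheeks well back, then lift it out. Set it gently on the sloped viewing stand, foot down against the yellow cleat and centred across the stand, leaning back on the grey deck, and let go of it. Leave everything else on the bench where it is.

Things in the scene. Friction and masses are not known exactly. Their poses are not given: they have to be found in the camera images.
- panel_mid (a point): centre of the blue panel, 70 mm above its foot's underside. An upright plate 8 mm thick (x), 90 mm wide (y), 140 mm tall overall (z), 0.2 kg, on an aluminium foot bar 24 mm thick (x), 90 wide, 12 tall; white band along the top edge; same front and back
- panel_foot (a point): centre of the underside of the panel's foot; same axes as panel_mid
- clamp: grey clamp fixed to the table, base 130 (x) x 110 (y) x 12 mm; origin at the centre of its underside. The panel stands upright at its centre, foot on the base plate in a groove along y (27 mm wide, 8 deep), faces along x, top edge 152 mm above the table. Two orange cheeks 70 mm wide (y), tops at 72 mm, grip the plate; from 30 mm up they overhang the foot by 8 mm each side and block a straight lift
- cheek_near (a joint): how far (m) the cheek on the clamp's -x side is pushed back from fully closed: 0 to 0.012 (hard stop). Stiff: about 20 N at the cheek, some 10 N at the panel's top; stays where left. Fully closed, its face is 4.5 mm from the clamp's middle plane. Tipping the panel's top about 25 mm towards it pushes it back some 10 mm
- cheek_far (a joint): the same for the cheek on the clamp's +x side, pushed back towards +x. The foot is clear of both cheeks when each has been pushed back about 8 mm or more (10 mm leaves room to spare)
- stand: white sloped viewing stand fixed to the table, base 120 (x) x 130 (y) mm; origin at the centre of its underside. Its sloped deck faces its +x, the cleat at the low +x edge; the deck's highest point is about 101 mm above the table
- deck: grey sloped deck of the stand, 130 mm wide (y), 85 mm long above a yellow cleat 16 mm high. Origin: corner of deck and cleat, mid-width, at (40, 0, 30) mm in the stand's frame; x down the slope into the cleat, z out of the deck, which rises at 57 degrees from level. Seated, the panel's foot lies in this corner, its plate on the deck's top edge, 38 degrees from upright, the top 55 mm overhanging
- cone: red thread cone, 125 mm tall, 68 mm wide at the base; bystander, to be left where it is
- ruler: steel ruler 300 x 30 x 4 mm, lying flat, long side along its y; bystander, to be left where it is
- marker_blue: blue marker pen 130 mm long, 15 mm thick, along its x; bystander, to be left where it is
- marker_white: white marker pen with blue cap, 130 mm long, along its x; bystander, to be left where it is
- shears: fabric shears lying flat, about 210 mm long along their x, 10 mm high; origin near the pivot; bystander, to be left where it is
- loupe: small black folding cloth magnifier, 45 x 45 mm, 59 mm tall; bystander, to be left where it is
- bottle: amber bottle, 56 mm across, 120 mm tall; bystander, to be left where it is

How it is judged:
By the outcome, as a careful person would: the job done as asked, in the order asked, and still so for the second after the job is handed in, with the robot touching nothing.
It also fails if it takes over 64 s, if anything falls off the work surface, if the arm or the gripper's body presses on something with over 40 N, if the wrist force passes 120 N, or if a joint passes its speed limit or range.

### The arm

A 7-joint arm with a two-finger parallel gripper is mounted at the origin on the work surface. World frame = base frame: x ahead of the robot, y to its left, z up, the work surface at z = 0. Lengths are in m, angles in rad, forces in N, time in s.
With the tool pointing down it reaches from about 0.35 to 0.9 m from the base axis. Payload 8.1 kg.
Tool frame: the origin (TCP) lies midway between the tips of the shut fingers; the grasp point (between the pads) lies 19 mm behind it; z points along the fingers, y is the line along which they close (so a half turn about z gives the same grasp; the last joint's range is limited). The gripper opens to 85 mm and grips with 20 to 120 N. Pads are 22 mm wide; open, the fingers measure 114 mm over their backs; the gripper's body (76 mm by 85 mm) begins 54 mm behind the grasp point. The pads swing forward as they close: fully open they stand 13 mm farther back than shut.
Start: joints at [-1.397, 0.434, 0.025, 1.573, -0.012, 1.134, -0.075], TCP at [0.171, 0.601, 0.231] pointing down, gripper open.
Joint ranges: [-2.62, 2.62], [-0.44, 2.09], [-1.27, 1.32], [0.08, 2.57], [-1.32, 4.46], [0.12, 2], [-2.74, 2.74]. Speed limits (rad/s): [2.22, 2.22, 3.01, 3.01, 3.14, 3.14, 3.14].

### API

Orientations are given as a 3x3 rotation matrix whose columns are the frame's x, y, z axes.
In Python, from station import state, get_image, hand_in gives the robot as it stands. The module is installed in compiled form; this text tells all that it offers.
- The arm moves only by the tool send_rows, never from a script. Its argument "steps" is a list of rows, each an object of numbers: "rx", "ry", "rz": the turn, a rotation vector about the tool's x, y, z in rad; "dx", "dy", "dz": the shift along the tool's x, y, z in mm; "jaw": the gripper's target within -1 to 1 (shut at 1, half-way at 0, fully open at -1). A call has 1 to 10 rows; each row is the pose to reach, as a shift and turn from the pose commanded when the call began, along the tool's axes at that moment; what a row does not reach only later rows make up. A row lasts 1/12 s, in which the tool goes at most 41.7 mm and 7.16 degrees, less where a joint would pass 70% of its speed; a pose out of reach is approached as far as the arm can. A call with a gripper value outside its range is refused whole. The fingers move at their own pace and stop on an object; "grip_force" is the grip in N (left out, the last holds). Time passes only in rows, so rows that repeat a pose let the fingers close. It gives the time, the measured TCP pose, the force, the opening and the grip force at its end, in the units of the state.
- state(): the state, without advancing time (a new reading comes with each control period).
- get_image(name): name is "scene" or "top" or "wrist"; returns a dict with "color" (420x560x3 uint8, red, green, blue), "vertical_fov" (degrees; the focal length in pixels is half the picture's height over the tangent of half this angle, whatever the lens; pixels are square), "cx", "cy" (the principal point, pixels), "R" (3x3) and "t" (3): a world point X has camera coordinates R X + t. Camera axes: x right, y down, z forward; pixel columns grow to the right and rows downward; lengths in m; the calibration is good to about 2 mm. A picture is of the moment at which its call begins. There is no depth.
- hand_in(): hands the job in; it is judged then, once.
The state is a dict: "time_s": time; "q": joint angles; "qd": joint speeds; "joint_torque": joint torques, N m; "tcp_pos": TCP position; "tool_rot": TCP orientation; "contact_force": force on the tool from outside, world axes, zero at the start; "moment": the same for the moment, N m; "gripper_width": opening from 0.0 (shut) to 1.0 (fully open); "finger_force": force on a finger pad.
Only numpy, scipy, OpenCV 4.12 (cv2) and the standard library are available. Lean on these libraries where they do the work, as an engineer would, in place of code of your own. Each camera call takes 0.05 s, during which the arm holds its last target. There are 200 camera calls.

## Working session

There is one attempt and no reset: what is moved stays moved. The work goes in short steps, Python scripts to look and compute and a tool call to move; the robot and the scene stay as the last step left them, time stands still between calls to the robot, and variables do not carry over. Pictures are saved under pics/ and viewed, at most 10 in all, crops included, and the job is handed in when it is done.

Besides the shell and the picture viewer there is one more tool, called after "Call:" by a JSON object that holds its "method" and its "body", one argument or row to a line. send_rows: Moves the arm, as the interface text tells. Its arguments: {"type":"object","properties":{"steps":{"type":"array"},"grip_force":{"type":"number"}},"required":["steps"]}

```bash
mkdir -p pics; cat > h.py <<'E'
import numpy as np, cv2
from station import state, get_image, hand_in
def cam(n):
    d=get_image(n); d['f']=d['color'].shape[0]/2/np.tan(np.radians(d['vertical_fov'])/2)
    d['R']=np.array(d['R']);d['t']=np.array(d['t']);return d
def save(d,n): cv2.imwrite('pics/'+n,d['color'][:,:,::-1])
def ray(d,u,v):
    r=d['R'].T@np.array([(u-d['cx'])/d['f'],(v-d['cy'])/d['f'],1]); return -d['R'].T@d['t'],r/np.linalg.norm(r)
def onz(d,u,v,z):
    o,r=ray(d,u,v); return o+r*(z-o[2])/r[2]
def proj(d,X):
    c=d['R']@np.array(X)+d['t']; return d['cx']+d['f']*c[0]/c[2], d['cy']+d['f']*c[1]/c[2]
E
python3 - <<'E'
from h import *
s=state(); print({k:np.round(v,3) for k,v in s.items()})
for n in('scene','top'):
    d=cam(n); save(d,n+'0.png'); print(n,d['vertical_fov'],d['cx'],d['cy'],-d['R'].T@d['t'],d['R'][2])
E
```

```text
{'time_s': np.float64(0.0), 'q': array([-1.397,  0.435,  0.025,  1.574, -0.012,  1.134, -0.075]), 'qd': array([ 0.   ,  0.001, -0.001, -0.001,  0.001,  0.001, -0.001]), 'joint_torque': array([ 1.0000e-03, -6.7050e+01,  1.0260e+00, -3.1619e+01,  1.6000e-02,
        1.3000e-02,  0.0000e+00]), 'tcp_pos': array([0.171, 0.601, 0.231]), 'tool_rot': array([[-0.962,  0.273, -0.   ],
       [ 0.273,  0.962, -0.002],
       [-0.   , -0.002, -1.   ]]), 'contact_force': array([-0.622,  0.382, -0.382]), 'moment': array([-0.034, -0.02 , -0.025]), 'finger_force': np.float64(0.0), 'gripper_width': np.float64(0.999)}
scene 46.75074338961116 282.6681272741518 210.73611436199 [ 1.38411135 -0.71444955  0.85599787] [-0.57467205  0.55069108 -0.6053853 ]
top 47.496647212872304 278.2699923769329 218.05534420102933 [ 0.51086901 -0.00242526  1.32930135] [ 0.08723674 -0.01108466 -0.99612594]
```

View pics/top0.png

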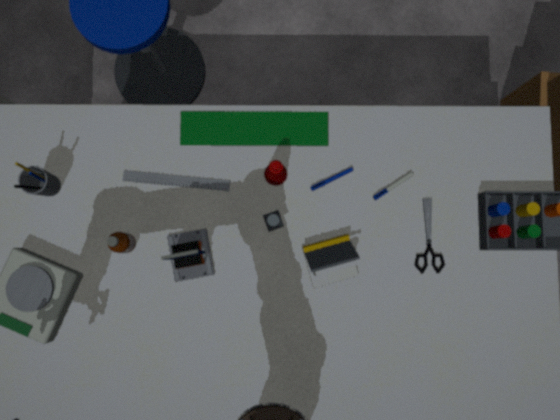

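View pics/scene0.png

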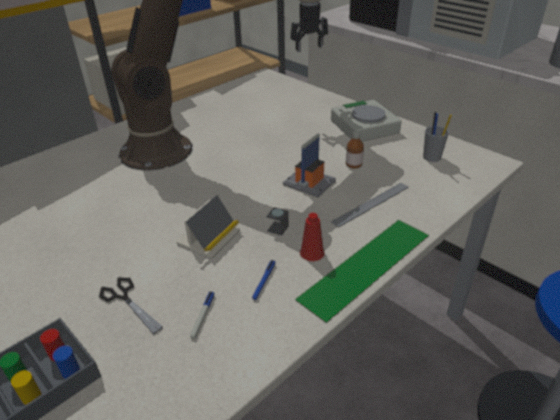

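The top view shows the clamp at about (190,254), the stand at about (331,255) with its cleat up (+x), the loupe at (274,220) and the bottle at (120,242). In the scene view the panel is at (311,155) and the stand at (212,228). I'll enlarge both.

```bash
python3 - <<'E'
from h import *
a=cv2.imread('pics/top0.png');b=cv2.imread('pics/scene0.png')
def c(i,u,v,w=80,h=60): return cv2.convertScaleAbs(cv2.resize(i[v:v+h,u:u+w],(400,300),interpolation=cv2.INTER_CUBIC),alpha=1.6)
m=np.vstack([np.hstack([c(a,150,222),c(a,292,226)]),np.hstack([c(b,270,134),c(b,172,190)])])
cv2.imwrite('pics/crop1.png',m)
d=cam('top')
for n,p in dict(clampc=(190.5,254,.012),cleat=(327,243,.035)).items(): print(n,onz(d,*p))
E
```

```text
clampc [0.52688478 0.22402508 0.012     ]
cleat [ 0.55641499 -0.14903778  0.035     ]
```

View pics/crop1.png

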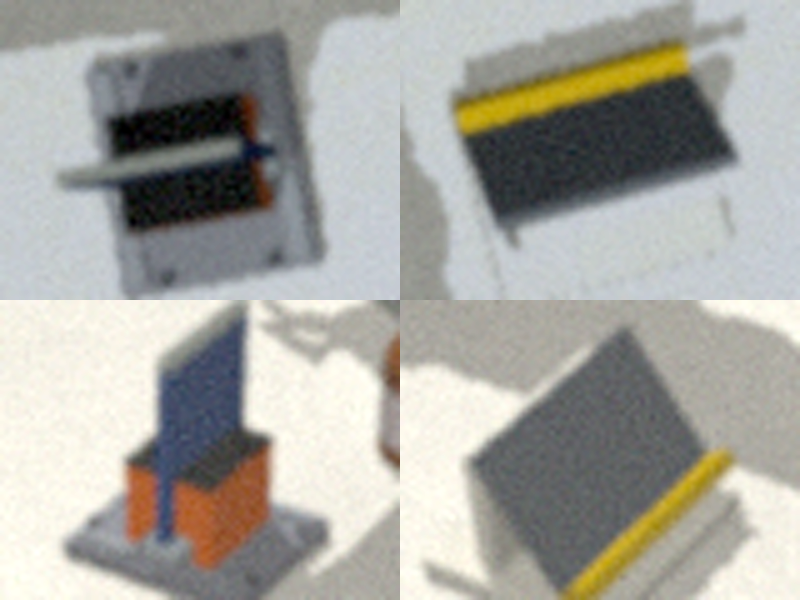

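The crops are 5x. In the top view the clamp base's corners are at (168,234.4), (207,228.4), (215,274) and (176,281), and the white band runs from (162,258) to (199,251.5). The cleat is on the stand's +x side and the deck is clear. I'll work out the poses with both views.

```bash
python3 - <<'E'
from h import *
d=cam('top'); s=cam('scene')
hsv=lambda i:cv2.cvtColor(i,cv2.COLOR_RGB2HSV)
T=lambda cx,cy,u0,v0:(u0+(cx+.5)/5-.5,v0+(cy+.5)/5-.5)
P=[onz(d,*T(x,y,150,222),.012)[:2] for x,y in((90,62),(285,32),(325,260),(130,295))]
P=np.array(P); print('clamp corners',P.round(4).tolist(),'c',P.mean(0)); 
ex=(P[0]+P[1]-P[2]-P[3]); ey=(P[0]+P[3]-P[1]-P[2]); print('len',np.linalg.norm(ex)/2,np.linalg.norm(ey)/2,'yaw',np.degrees([np.arctan2(ex[1],ex[0]),np.arctan2(-ey[0],ey[1])]))
B=np.array([onz(d,*T(x,y,150,222),.152)[:2] for x,y in((57,180),(243,147))]);e=B[0]-B[1];print('band top',B,B.mean(0),np.linalg.norm(e),np.degrees(np.arctan2(-e[0],e[1])))
B=np.array([onz(s,*T(x,y,270,134),.152)[:2] for x,y in((162,362),(243,306-0))]);print('scene band (z=.152)',B,B.mean(0))
# yellow
for n,c in(('top',d),('scene',s)):
    h=hsv(c['color']);m=cv2.inRange(h,(18,120,60),(35,255,255))
    if n=='top': m[:, :292]=0; m[:,372:]=0; m[:222]=0; m[286:]=0
    else: m[:, :172]=0; m[:,252:]=0; m[:190]=0; m[260:]=0
    cs=max(cv2.findContours(m,0,1)[0],key=cv2.contourArea);r=cv2.minAreaRect(cs);bx=cv2.boxPoints(r);print(n,r)
    for p in bx: print(p, onz(c,*p,.039)[:2])
D=np.array([onz(d,*T(x,y,292,226),.1013)[:2] for x,y in((97,222),(338,158))]);e=D[0]-D[1]
print('deck top edge',D,D.mean(0),np.linalg.norm(e),np.degrees(np.arctan2(-e[0],e[1])))
D=np.array([onz(s,*T(x,y,172,190),.1013)[:2] for x,y in((68,160),(228,27))]);e=D[1]-D[0]
print('deck edge scene',D,D.mean(0),np.linalg.norm(e),np.degrees(np.arctan2(-e[0],e[1])))
E
```

```text
clamp corners [[0.5818, 0.2879], [0.5985, 0.1808], [0.4734, 0.1573], [0.4544, 0.2635]] c [0.52701622 0.22237146]
len 0.12852959143792803 0.1081156680414403 yaw [10.73657353  9.48149662]
band top [[0.51637126 0.27199886]
 [0.5325351  0.18119662]] [0.52445318 0.22659774] 0.09222969863689728 10.09357511284476
scene band (z=.152) [[ 0.73620247 -0.02835608]
 [ 0.73323153  0.03344322]] [0.734717   0.00254357]
top ((325.95281982421875, 243.08493041992188), (7.005387783050537, 46.839942932128906), 74.05460357666016)
[302.4717  246.15097] [ 0.54774249 -0.08216729]
[347.50943 233.28305] [ 0.58261582 -0.20448038]
[349.43393 240.01889] [ 0.56436314 -0.20946819]
[304.3962  252.88681] [ 0.52959307 -0.08728298]
scene ((221.25001525878906, 235.25001525878906), (4.949747085571289, 42.42640686035156), 45.0)
[204.50002 248.50002] [ 0.57773877 -0.21933509]
[234.50002 218.50002] [ 0.53839573 -0.08683962]
[238.00002 222.00002] [ 0.55701172 -0.09019056]
[208.00002 252.00002] [ 0.59467947 -0.22128304]
deck top edge [[ 0.48498706 -0.09989639]
 [ 0.51765819 -0.22403094]] [ 0.50132263 -0.16196366] 0.12836194121302963 14.745351826404626
deck edge scene [[ 0.52289416 -0.228811  ]
 [ 0.49049392 -0.10068878]] [ 0.50669404 -0.16474989] 0.13215551598070077 14.191732590078617
```

```bash
cat >> h.py <<'E'
from scipy.spatial.transform import Rotation as Ro
def delta(p,R):
    s=state(); A=np.array(s['tool_rot']); 
    print('t %.1f'%s['time_s'],'d',(A.T@(np.array(p)-s['tcp_pos'])*1e3).round(1),'r',Ro.from_matrix(A.T@R).as_rotvec().round(4))
def toolR(yaw,tilt=0):
    # tool y along horizontal dir yaw; tilt: tool z tips toward +dir by tilt (rad)
    n=np.array([np.cos(yaw),np.sin(yaw),0]);k=np.array([0,0,1.])
    z=-k*np.cos(tilt)+n*np.sin(tilt); y=n*np.cos(tilt)+k*np.sin(tilt); return np.c_[np.cross(y,z),y,z]
E
python3 -c "
from h import *
delta([.525,.2245,.231],toolR(np.radians(10)))"
```

```text
t 0.2 d [-4.437e+02 -2.653e+02  2.000e-01] r [-6.0000e-04  4.0000e-04  1.1194e+00]
```

Call:
{"method": "send_rows", "body": {
  "steps": [
    {"dx":-222,"dy":-133,"rz":0.56,"jaw":-1},
    {"dx":-222,"dy":-133,"rz":0.56,"jaw":-1},
    {"dx":-222,"dy":-133,"rz":0.56,"jaw":-1},
    {"dx":-222,"dy":-133,"rz":0.56,"jaw":-1},
    {"dx":-222,"dy":-133,"rz":0.56,"jaw":-1},
    {"dx":-222,"dy":-133,"rz":0.56,"jaw":-1},
    {"dx":-222,"dy":-133,"rz":0.56,"jaw":-1},
    {"dx":-222,"dy":-133,"rz":0.56,"jaw":-1}
  ]
}}

```text
invalid input
```

```bash
python3 -c "
from h import *
delta([.525,.2245,.231],toolR(np.radians(10)))"
```

```text
t 0.2 d [-4.437e+02 -2.653e+02  2.000e-01] r [-6.0000e-04  4.0000e-04  1.1194e+00]
```

Call:
{"method": "send_rows", "body": {
  "steps": [
    {"rx":0,"ry":0,"rz":0.56,"dx":-222,"dy":-133,"dz":0,"jaw":-1},
    {"rx":0,"ry":0,"rz":0.56,"dx":-222,"dy":-133,"dz":0,"jaw":-1},
    {"rx":0,"ry":0,"rz":1.12,"dx":-444,"dy":-265,"dz":0,"jaw":-1},
    {"rx":0,"ry":0,"rz":1.12,"dx":-444,"dy":-265,"dz":0,"jaw":-1},
    {"rx":0,"ry":0,"rz":1.12,"dx":-444,"dy":-265,"dz":0,"jaw":-1},
    {"rx":0,"ry":0,"rz":1.12,"dx":-444,"dy":-265,"dz":0,"jaw":-1},
    {"rx":0,"ry":0,"rz":1.12,"dx":-444,"dy":-265,"dz":0,"jaw":-1},
    {"rx":0,"ry":0,"rz":1.12,"dx":-444,"dy":-265,"dz":0,"jaw":-1},
    {"rx":0,"ry":0,"rz":1.12,"dx":-444,"dy":-265,"dz":0,"jaw":-1},
    {"rx":0,"ry":0,"rz":1.12,"dx":-444,"dy":-265,"dz":0,"jaw":-1}
  ],
  "grip_force": 100
}}

```text
time_s: 1.08
tcp_pos: [0.4575, 0.2964, 0.2315]
tool_rot: [[-0.166, 0.986, 0.0], [0.986, 0.166, 0.0], [0.0, 0.0, -1.0]]
contact_force: [0.9, 0.7, -0.6]
gripper_width: 0.996
finger_force: 0.0
```

```bash
python3 -c "
from h import *
delta([.525,.2245,.231],toolR(np.radians(10)))"
```

```text
t 1.1 d [-82.1  54.6   0.5] r [ 0.0003 -0.0004 -0.0082]
```

Call:
{"method": "send_rows", "body": {
  "steps": [
    {"rx":0,"ry":0,"rz":0,"dx":-82,"dy":54,"dz":0,"jaw":-1},
    {"rx":0,"ry":0,"rz":0,"dx":-82,"dy":54,"dz":0,"jaw":-1},
    {"rx":0,"ry":0,"rz":0,"dx":-82,"dy":54,"dz":0,"jaw":-1},
    {"rx":0,"ry":0,"rz":0,"dx":-82,"dy":54,"dz":0,"jaw":-1}
  ]
}}

```text
time_s: 1.42
tcp_pos: [0.5271, 0.2215, 0.2315]
tool_rot: [[-0.166, 0.986, 0.002], [0.986, 0.166, -0.002], [-0.002, 0.002, -1.0]]
contact_force: [0.3, 0.1, -0.1]
gripper_width: 1.001
finger_force: 0.0
```

```bash
python3 - <<'E'
from h import *
delta([.525,.2245,.231],toolR(np.radians(10)))
d=cam('wrist'); s=cam('scene')
i=cv2.resize(d['color'],(400,300)); j=cv2.resize(s['color'][110:215,240:380],(400,300),interpolation=2)
cv2.imwrite('pics/w1.png',cv2.convertScaleAbs(np.vstack([i,j])[:,:,::-1],alpha=1.5))
for dy in(-.045,.045):
  for x in(-.004,.004):
    n=np.array([np.cos(.1745),np.sin(.1745),0]);y=np.array([-n[1],n[0],0])
    X=np.array([.525,.2245,.152])+n*x+y*dy; print(proj(d,X),proj(s,X))
E
```

```text
t 1.4 d [ 3.3 -1.5  0.5] r [ 0.0015  0.0022 -0.0082]
(np.float64(276.052184082252), np.float64(262.34923412450087)) (np.float64(299.47256349889926), np.float64(145.5196951808056))
(np.float64(286.199066268452), np.float64(262.2684243954491)) (np.float64(301.77253822758547), np.float64(146.2752242799744))
(np.float64(274.30897096540184), np.float64(146.6361920483151)) (np.float64(316.0283222270353), np.float64(133.08126847131905))
(np.float64(285.56047297453347), np.float64(146.54634146389583)) (np.float64(318.2800592633754), np.float64(133.77500498074716))
```

View pics/w1.png

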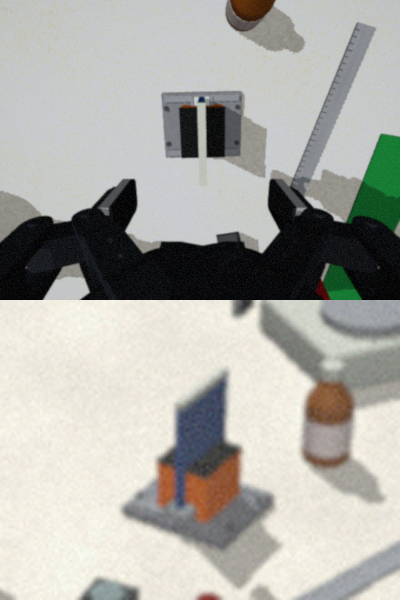

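The wrist view shows the panel band at column ~284.5, rows ~147 to 259, so the panel is about 3 mm further along +x than I assumed. It is centred at about (0.528, 0.225).

```bash
python3 -c "
from h import *
delta([.528,.225,.111],toolR(np.radians(10)))"
```

```text
t 1.5 d [ -1.9   3.8 120.1] r [-0.0005 -0.0001 -0.0022]
```

Call:
{"method": "send_rows", "body": {
  "steps": [
    {"rx":0,"ry":0,"rz":0,"dx":-2,"dy":3.5,"dz":25,"jaw":-1},
    {"rx":0,"ry":0,"rz":0,"dx":-2,"dy":3.5,"dz":55,"jaw":-1},
    {"rx":0,"ry":0,"rz":0,"dx":-2,"dy":3.5,"dz":80,"jaw":-1},
    {"rx":0,"ry":0,"rz":0,"dx":-2,"dy":3.5,"dz":100,"jaw":-1},
    {"rx":0,"ry":0,"rz":0,"dx":-2,"dy":3.5,"dz":115,"jaw":-1},
    {"rx":0,"ry":0,"rz":0,"dx":-2,"dy":3.5,"dz":120,"jaw":-1},
    {"rx":0,"ry":0,"rz":0,"dx":-2,"dy":3.5,"dz":120,"jaw":-1},
    {"rx":0,"ry":0,"rz":0,"dx":-2,"dy":3.5,"dz":120,"jaw":-1}
  ]
}}

```text
time_s: 2.18
tcp_pos: [0.5275, 0.2263, 0.1118]
tool_rot: [[-0.175, 0.985, 0.0], [0.985, 0.175, 0.001], [0.001, 0.0, -1.0]]
contact_force: [1.0, 0.7, -0.3]
gripper_width: 1.001
finger_force: 0.0
```

Call:
{"method": "send_rows", "body": {
  "steps": [
    {"rx":0,"ry":0,"rz":0,"dx":0,"dy":0,"dz":0,"jaw":0.4},
    {"rx":0,"ry":0,"rz":0,"dx":0,"dy":0,"dz":0,"jaw":0.7},
    {"rx":0,"ry":0,"rz":0,"dx":0,"dy":0,"dz":0,"jaw":1},
    {"rx":0,"ry":0,"rz":0,"dx":0,"dy":0,"dz":0,"jaw":1},
    {"rx":0,"ry":0,"rz":0,"dx":0,"dy":0,"dz":0,"jaw":1},
    {"rx":0,"ry":0,"rz":0,"dx":0,"dy":0,"dz":0,"jaw":1},
    {"rx":0,"ry":0,"rz":0,"dx":0,"dy":0,"dz":0,"jaw":1},
    {"rx":0,"ry":0,"rz":0,"dx":0,"dy":0,"dz":0,"jaw":1},
    {"rx":0,"ry":0,"rz":0,"dx":0,"dy":0,"dz":0,"jaw":1},
    {"rx":0,"ry":0,"rz":0,"dx":0,"dy":0,"dz":0,"jaw":1}
  ],
  "grip_force": 80
}}

```text
time_s: 3.02
tcp_pos: [0.5277, 0.2252, 0.1115]
tool_rot: [[-0.173, 0.985, -0.0], [0.985, 0.173, 0.0], [0.0, -0.0, -1.0]]
contact_force: [-2.1, -0.7, 5.6]
gripper_width: 0.084
finger_force: 78.8
```

```bash
python3 -c "
from h import *
s=state();print(s['tcp_pos'],s['contact_force'],s['moment'],s['gripper_width'],s['finger_force'])"
```

```text
[0.52773862 0.22517389 0.11149051] [-2.10178264 -0.72985162  5.61189649] [-0.07716572  0.48610786  0.04381108] 0.08426675041587561 78.7555181980133
```

Call:
{"method": "send_rows", "body": {
  "steps": [
    {"rx":0.02,"ry":0,"rz":0,"dx":0,"dy":2,"dz":-0.2,"jaw":1},
    {"rx":0.05,"ry":0,"rz":0,"dx":0,"dy":5,"dz":-0.5,"jaw":1},
    {"rx":0.075,"ry":0,"rz":0,"dx":0,"dy":7.5,"dz":-0.6,"jaw":1},
    {"rx":0.1,"ry":0,"rz":0,"dx":0,"dy":10,"dz":-0.7,"jaw":1},
    {"rx":0.125,"ry":0,"rz":0,"dx":0,"dy":12.5,"dz":-0.7,"jaw":1},
    {"rx":0.15,"ry":0,"rz":0,"dx":0,"dy":15,"dz":-0.7,"jaw":1},
    {"rx":0.17,"ry":0,"rz":0,"dx":0,"dy":17,"dz":-0.6,"jaw":1},
    {"rx":0.187,"ry":0,"rz":0,"dx":0,"dy":18.7,"dz":-0.5,"jaw":1},
    {"rx":0.187,"ry":0,"rz":0,"dx":0,"dy":18.7,"dz":-0.5,"jaw":1},
    {"rx":0.187,"ry":0,"rz":0,"dx":0,"dy":18.7,"dz":-0.5,"jaw":1}
  ]
}}

```text
time_s: 3.85
tcp_pos: [0.5441, 0.2283, 0.1117]
tool_rot: [[-0.174, 0.967, -0.188], [0.985, 0.171, -0.033], [0.0, -0.191, -0.982]]
contact_force: [-7.8, -1.8, 10.0]
gripper_width: 0.089
finger_force: 79.4
```

```bash
python3 -c "
from h import *
s=state();A=np.array(s['tool_rot']);p0=np.array([.52774,.22517,.11149]);R0=toolR(.174)
print((R0.T@(s['tcp_pos']-p0)*1e3).round(1),Ro.from_matrix(R0.T@A).as_rotvec().round(3),s['contact_force'],s['moment'],s['gripper_width'],s['finger_force'])"
```

```text
[ 0.2 16.6 -0.2] [ 0.192  0.    -0.001] [-7.79146484 -1.81452127 10.02845296] [-0.36880297  2.00801824  0.37557473] 0.08898184707424409 79.39570784568787
```

Call:
{"method": "send_rows", "body": {
  "steps": [
    {"rx":0.005,"ry":0,"rz":0,"dx":0,"dy":1.0,"dz":0,"jaw":1},
    {"rx":0.01,"ry":0,"rz":0,"dx":0,"dy":2,"dz":0,"jaw":1},
    {"rx":0.01,"ry":0,"rz":0,"dx":0,"dy":3,"dz":0,"jaw":1},
    {"rx":0.01,"ry":0,"rz":0,"dx":0,"dy":3,"dz":0,"jaw":1},
    {"rx":0.01,"ry":0,"rz":0,"dx":0,"dy":3,"dz":0,"jaw":1}
  ]
}}

```text
time_s: 4.27
tcp_pos: [0.5457, 0.2286, 0.1116]
tool_rot: [[-0.174, 0.964, -0.2], [0.985, 0.17, -0.035], [0.0, -0.203, -0.979]]
contact_force: [-11.8, -2.6, 15.0]
gripper_width: 0.08
finger_force: 80.1
```

```bash
python3 - <<'E'
from h import *
s=state();A=np.array(s['tool_rot']);p0=np.array([.52774,.22517,.11149]);R0=toolR(.174)
print((R0.T@(s['tcp_pos']-p0)*1e3).round(1),Ro.from_matrix(R0.T@A).as_rotvec().round(3),s['contact_force'],s['moment'],s['gripper_width'],s['finger_force'])
d=cam('scene');save(d,'s2.png');b=cv2.imread('pics/s2.png')
cv2.imwrite('pics/c2.png',cv2.convertScaleAbs(cv2.resize(b[105:210,240:380],(800,600),interpolation=2),alpha=1.5))
E
```

```text
[ 0.3 18.3 -0.1] [ 0.204  0.    -0.001] [-11.79845404  -2.60595941  14.98717448] [-0.66433885  3.32306215  0.35231768] 0.08018952452429294 80.12234687805176
```

View pics/c2.png

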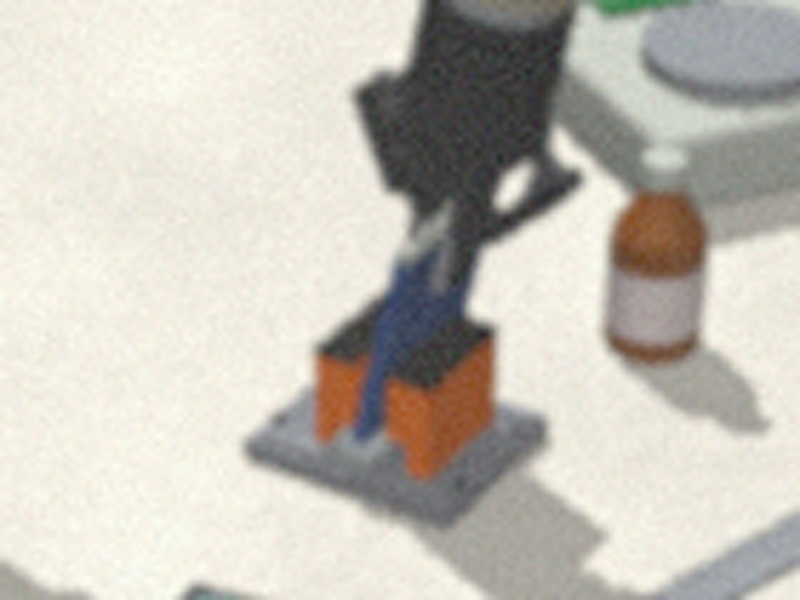

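The view shows the panel tipped towards the far cheek, which is pushed back, with the foot still in its groove. I'll push a touch more, then rock the other way.

```bash
python3 - <<'E'
from h import *
# commanded now: th=.197,y=21.6,rise=0.0 ; rows in present tool axes
th0,y0,z0=.197,21.6,.0
c,s=np.cos(th0),np.sin(th0)
for th,y,z in[(.2,23,0),(.2,23,0),(.13,14,.5),(.07,7,.6),(0,0,.3),(-.07,-7,.6),(-.12,-12,.7),(-.16,-17,.7),(-.19,-20.5,.6),(-.2,-22.5,.5)]:
    a,b=y-y0,z-z0; print(round(th-th0,3),round(a*c-b*s,1),round(-a*s-b*c,1))
E
```

```text
0.003 1.4 -0.3
0.003 1.4 -0.3
-0.067 -7.6 1.0
-0.127 -14.4 2.3
-0.197 -21.2 3.9
-0.267 -28.2 5.0
-0.317 -33.1 5.9
-0.357 -38.0 6.9
-0.387 -41.4 7.7
-0.397 -43.3 8.1
```

Call:
{"method": "send_rows", "body": {
  "steps": [
    {"rx":0.003,"ry":0,"rz":0,"dx":0,"dy":1.4,"dz":-0.3,"jaw":1},
    {"rx":0.003,"ry":0,"rz":0,"dx":0,"dy":1.4,"dz":-0.3,"jaw":1},
    {"rx":-0.067,"ry":0,"rz":0,"dx":0,"dy":-7.6,"dz":1.0,"jaw":1},
    {"rx":-0.127,"ry":0,"rz":0,"dx":0,"dy":-14.4,"dz":2.3,"jaw":1},
    {"rx":-0.197,"ry":0,"rz":0,"dx":0,"dy":-21.2,"dz":3.9,"jaw":1},
    {"rx":-0.267,"ry":0,"rz":0,"dx":0,"dy":-28.2,"dz":5.0,"jaw":1},
    {"rx":-0.317,"ry":0,"rz":0,"dx":0,"dy":-33.1,"dz":5.9,"jaw":1},
    {"rx":-0.357,"ry":0,"rz":0,"dx":0,"dy":-38,"dz":6.9,"jaw":1},
    {"rx":-0.387,"ry":0,"rz":0,"dx":0,"dy":-41.4,"dz":7.7,"jaw":1},
    {"rx":-0.397,"ry":0,"rz":0,"dx":0,"dy":-43.3,"dz":8.1,"jaw":1}
  ]
}}

```text
time_s: 5.15
tcp_pos: [0.508, 0.2218, 0.1127]
tool_rot: [[-0.174, 0.964, 0.203], [0.985, 0.17, 0.036], [0.0, 0.206, -0.978]]
contact_force: [14.3, 0.5, -10.2]
gripper_width: 0.083
finger_force: 78.0
```

Call:
{"method": "send_rows", "body": {
  "steps": [
    {"rx":0,"ry":0,"rz":0,"dx":0,"dy":0,"dz":0,"jaw":1},
    {"rx":0,"ry":0,"rz":0,"dx":0,"dy":0,"dz":0,"jaw":1},
    {"rx":0,"ry":0,"rz":0,"dx":0,"dy":0,"dz":0,"jaw":1}
  ]
}}

```text
time_s: 5.4
tcp_pos: [0.5082, 0.2218, 0.1128]
tool_rot: [[-0.173, 0.964, 0.201], [0.985, 0.17, 0.036], [0.0, 0.204, -0.979]]
contact_force: [6.8, -0.7, -2.2]
gripper_width: 0.087
finger_force: 79.7
```

```bash
python3 - <<'E'
from h import *
s=state();A=np.array(s['tool_rot']);p0=np.array([.52774,.22517,.11149]);R0=toolR(.174)
print((R0.T@(s['tcp_pos']-p0)*1e3).round(1),Ro.from_matrix(R0.T@A).as_rotvec().round(3),s['contact_force'],s['moment'],s['gripper_width'],s['finger_force'])
E
```

```text
[  0.1 -19.8  -1.3] [-0.205  0.    -0.   ] [ 6.79523276 -0.66363248 -2.16476089] [ 0.0042671  -1.25905513  0.2874249 ] 0.08719124558914487 79.69094038009644
```

Call:
{"method": "send_rows", "body": {
  "steps": [
    {"rx":0.04,"ry":0,"rz":0,"dx":0,"dy":5.9,"dz":1.2,"jaw":1},
    {"rx":0.08,"ry":0,"rz":0,"dx":0,"dy":10,"dz":2,"jaw":1},
    {"rx":0.12,"ry":0,"rz":0,"dx":0,"dy":14,"dz":2.7,"jaw":1},
    {"rx":0.16,"ry":0,"rz":0,"dx":0,"dy":18,"dz":3.6,"jaw":1},
    {"rx":0.2,"ry":0,"rz":0,"dx":0,"dy":22,"dz":4.4,"jaw":1},
    {"rx":0.2,"ry":0,"rz":0,"dx":0,"dy":22,"dz":4.4,"jaw":1},
    {"rx":0.2,"ry":0,"rz":0,"dx":0,"dy":22,"dz":4.4,"jaw":1}
  ]
}}

```text
time_s: 5.98
tcp_pos: [0.5281, 0.2251, 0.1115]
tool_rot: [[-0.173, 0.985, 0.0], [0.985, 0.173, -0.0], [-0.0, 0.0, -1.0]]
contact_force: [-0.9, 0.3, 0.9]
gripper_width: 0.082
finger_force: 80.3
```

```bash
python3 - <<'E'
from h import *
s=state();A=np.array(s['tool_rot']);p0=np.array([.52774,.22517,.11149]);R0=toolR(.174)
print((R0.T@(s['tcp_pos']-p0)*1e3).round(1),Ro.from_matrix(R0.T@A).as_rotvec().round(3),s['contact_force'],s['moment'],s['gripper_width'],s['finger_force'])
E
```

```text
[-0.1  0.3  0. ] [-0. -0.  0.] [-0.93209962  0.32373111  0.93177011] [0.09571511 0.14179768 0.06852902] 0.08219687479724756 80.28976678848267
```

Call:
{"method": "send_rows", "body": {
  "steps": [
    {"rx":0,"ry":0,"rz":0,"dx":0,"dy":0,"dz":-2,"jaw":1},
    {"rx":0,"ry":0,"rz":0,"dx":0,"dy":0,"dz":-5,"jaw":1},
    {"rx":0,"ry":0,"rz":0,"dx":0,"dy":0,"dz":-8,"jaw":1},
    {"rx":0,"ry":0,"rz":0,"dx":0,"dy":0,"dz":-12,"jaw":1},
    {"rx":0,"ry":0,"rz":0,"dx":0,"dy":0,"dz":-16,"jaw":1},
    {"rx":0,"ry":0,"rz":0,"dx":0,"dy":0,"dz":-20,"jaw":1}
  ]
}}

```text
time_s: 6.48
tcp_pos: [0.5278, 0.2252, 0.1324]
tool_rot: [[-0.173, 0.985, 0.0], [0.985, 0.173, 0.0], [0.0, 0.0, -1.0]]
contact_force: [0.8, 0.4, -2.3]
gripper_width: 0.079
finger_force: 79.8
```

Only the panel's weight is on the wrist, so it is free. I'll lift it fully.

Call:
{"method": "send_rows", "body": {
  "steps": [
    {"rx":0,"ry":0,"rz":0,"dx":0,"dy":0,"dz":-10,"jaw":1},
    {"rx":0,"ry":0,"rz":0,"dx":0,"dy":0,"dz":-25,"jaw":1},
    {"rx":0,"ry":0,"rz":0,"dx":0,"dy":0,"dz":-45,"jaw":1},
    {"rx":0,"ry":0,"rz":0,"dx":0,"dy":0,"dz":-70,"jaw":1},
    {"rx":0,"ry":0,"rz":0,"dx":0,"dy":0,"dz":-100,"jaw":1},
    {"rx":0,"ry":0,"rz":0,"dx":0,"dy":0,"dz":-130,"jaw":1},
    {"rx":0,"ry":0,"rz":0,"dx":0,"dy":0,"dz":-155,"jaw":1},
    {"rx":0,"ry":0,"rz":0,"dx":0,"dy":0,"dz":-165,"jaw":1},
    {"rx":0,"ry":0,"rz":0,"dx":0,"dy":0,"dz":-165,"jaw":1},
    {"rx":0,"ry":0,"rz":0,"dx":0,"dy":0,"dz":-165,"jaw":1}
  ]
}}

```text
time_s: 7.32
tcp_pos: [0.5275, 0.2251, 0.2964]
tool_rot: [[-0.173, 0.985, -0.0], [0.985, 0.173, 0.0], [0.0, -0.0, -1.0]]
contact_force: [0.1, 0.1, -3.6]
gripper_width: 0.084
finger_force: 79.9
```

```bash
python3 - <<'E'
from h import *
s=state();print(s['tcp_pos'],s['contact_force'],s['moment'],s['gripper_width'],np.round(s['q'],2))
t=cam('top');c=cam('scene')
b=cv2.resize(c['color'][40:215,230:390],(400,437),interpolation=2);a=cv2.resize(t['color'][190:290,150:250],(400,437),interpolation=2)
cv2.imwrite('pics/c3.png',cv2.convertScaleAbs(np.hstack([a,b])[:,:,::-1],alpha=1.5))
# panel y offset in tool: project tool-frame panel corners
A=np.array(s['tool_rot']);p=np.array(s['tcp_pos'])
for x in(-.045,.045):
    for z in(-.041,.099): print(x,z,np.round(proj(c,p+A@[x,0,z]),1))
E
```

```text
[0.52748942 0.22514073 0.29636535] [ 0.06850368  0.10806978 -3.56773001] [-0.02515006  0.01356422 -0.00290857] 0.08353341542608685 [-0.82  0.31  0.44  1.63 -0.14  1.23 -0.18]
-0.045 -0.041 [301.6  85.2]
-0.045 0.099 [301.4 132.1]
0.045 -0.041 [319.5  74.2]
0.045 0.099 [318.3 119.9]
```

View pics/c3.png

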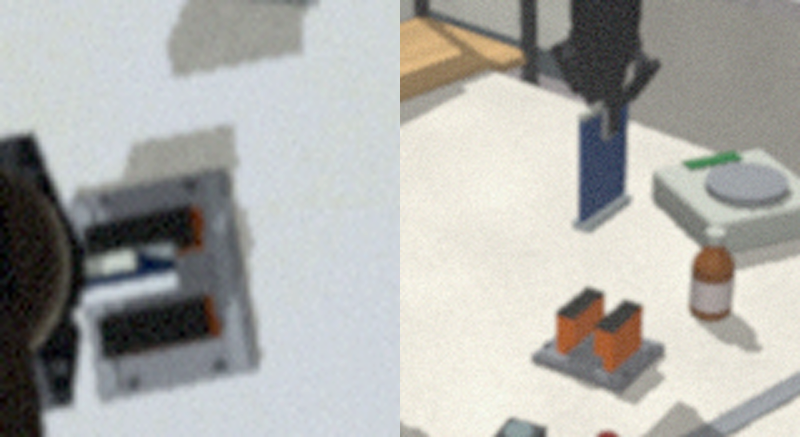

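The crops show the panel upright and clear of the clamp, with both cheeks pushed back. Next I'll carry it to the stand.

```bash
python3 -c "
from h import *
delta([.475,-.171,.29],toolR(np.radians(15)))
delta([.475,-.171,.29],toolR(np.radians(15),np.radians(38)))"
```

```text
t 7.4 d [-381.  -119.6    5.7] r [-0.0029  0.0008 -0.0878]
t 7.4 d [-381.  -119.6    5.7] r [-0.6656  0.0298 -0.0843]
```

Call:
{"method": "send_rows", "body": {
  "steps": [
    {"rx":0,"ry":0,"rz":0,"dx":-10,"dy":-3,"dz":0,"jaw":1},
    {"rx":0,"ry":0,"rz":0,"dx":-30,"dy":-9,"dz":0,"jaw":1},
    {"rx":0,"ry":0,"rz":-0.01,"dx":-55,"dy":-17,"dz":0,"jaw":1},
    {"rx":0,"ry":0,"rz":-0.02,"dx":-85,"dy":-27,"dz":0,"jaw":1},
    {"rx":0,"ry":0,"rz":-0.03,"dx":-115,"dy":-36,"dz":0,"jaw":1},
    {"rx":0,"ry":0,"rz":-0.04,"dx":-145,"dy":-46,"dz":0,"jaw":1},
    {"rx":0,"ry":0,"rz":-0.05,"dx":-175,"dy":-55,"dz":0,"jaw":1},
    {"rx":0,"ry":0,"rz":-0.06,"dx":-205,"dy":-65,"dz":0,"jaw":1},
    {"rx":0,"ry":0,"rz":-0.07,"dx":-235,"dy":-74,"dz":0,"jaw":1},
    {"rx":0,"ry":0,"rz":-0.088,"dx":-260,"dy":-82,"dz":0,"jaw":1}
  ]
}}

```text
time_s: 8.25
tcp_pos: [0.4904, -0.0482, 0.2959]
tool_rot: [[-0.257, 0.966, -0.002], [0.966, 0.257, -0.001], [-0.0, -0.002, -1.0]]
contact_force: [0.5, 0.6, -1.8]
gripper_width: 0.084
finger_force: 79.7
```

Call:
{"method": "send_rows", "body": {
  "steps": [
    {"rx":0,"ry":0,"rz":0,"dx":-25,"dy":-6,"dz":0,"jaw":1},
    {"rx":0,"ry":0,"rz":0,"dx":-50,"dy":-12,"dz":0,"jaw":1},
    {"rx":-0.05,"ry":0,"rz":0,"dx":-75,"dy":-18,"dz":0,"jaw":1},
    {"rx":-0.12,"ry":0,"rz":0,"dx":-95,"dy":-23,"dz":0,"jaw":1},
    {"rx":-0.2,"ry":0,"rz":0,"dx":-110,"dy":-26,"dz":0,"jaw":1},
    {"rx":-0.3,"ry":0,"rz":0,"dx":-117,"dy":-27,"dz":0,"jaw":1},
    {"rx":-0.4,"ry":0,"rz":0,"dx":-117,"dy":-27,"dz":0,"jaw":1},
    {"rx":-0.5,"ry":0,"rz":0,"dx":-117,"dy":-27,"dz":0,"jaw":1},
    {"rx":-0.6,"ry":0,"rz":0,"dx":-117,"dy":-27,"dz":0,"jaw":1},
    {"rx":-0.663,"ry":0,"rz":0,"dx":-117,"dy":-27,"dz":0,"jaw":1}
  ]
}}

```text
time_s: 9.08
tcp_pos: [0.4936, -0.1666, 0.2953]
tool_rot: [[-0.255, 0.761, 0.597], [0.967, 0.201, 0.157], [-0.0, 0.617, -0.787]]
contact_force: [0.9, 1.0, -2.4]
gripper_width: 0.084
finger_force: 79.8
```

```bash
python3 - <<'E'
from h import *
s=state();print(s['tcp_pos'],s['contact_force'],s['gripper_width'],np.round(s['q'],2))
delta([.475,-.171,.29],toolR(np.radians(15),np.radians(38)))
t=cam('top');c=cam('scene');w=cam('wrist');save(t,'t4.png');save(c,'s4.png')
print('wrist cam',-w['R'].T@w['t'],w['R'][2])
a=cv2.resize(t['color'][190:310,270:390],(400,400),interpolation=2);b=cv2.resize(c['color'][140:280,140:280],(400,400),interpolation=2)
cv2.imwrite('pics/c4.png',cv2.convertScaleAbs(np.hstack([a,b])[:,:,::-1],alpha=1.5))
E
```

```text
[ 0.49358227 -0.16655046  0.29528473] [ 0.92253395  1.00864486 -2.43444171] 0.08423346775588238 [-0.2  -0.06  0.72  2.22 -0.78  0.61  1.37]
t 9.1 d [  0.4 -18.3  -7.6] r [ 0.0021  0.0025 -0.0031]
wrist cam [ 0.39138394 -0.12431739  0.40632819] [ 0.63990844 -0.09911443 -0.76203249]
```

View pics/c4.png

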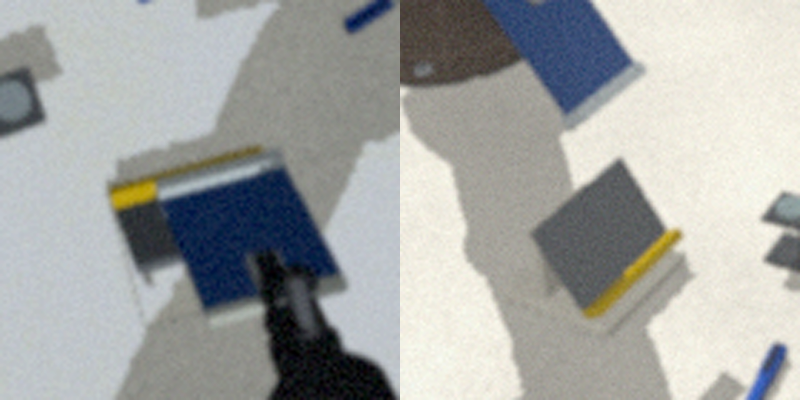

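The top view shows the panel tilted over the stand, with foot ends at crop (160,192) and (283,155). The scene view shows the foot's lower ends at crop (165,126) and (243,66), and the deck corners at (132,234) and (220,160). I'll measure the panel and stand in both views relative to each other.

```bash
python3 - <<'E'
from h import *
s=state();A=np.array(s['tool_rot']);p=np.array(s['tcp_pos'])
delta([.475,-.171,.29],toolR(np.radians(15),np.radians(38)))
t=cam('top');c=cam('scene')
P=lambda x,y,z:p+A@(np.array([x,y,z])/1e3)
for n,d in(('top',t),('scene',c)):
    m=cv2.inRange(cv2.cvtColor(d['color'],cv2.COLOR_RGB2HSV),(105,110,25),(125,255,255))
    k=cv2.connectedComponentsWithStats(m); 
    cs=[q for q in cv2.findContours(m,0,1)[0] if cv2.contourArea(q)>150 and (200<cv2.boundingRect(q)[0]<345 if n=='top' else 140<cv2.boundingRect(q)[0]<240)]
    for q in cs: print(n,'blue',cv2.contourArea(q),cv2.approxPolyDP(q,2.5,True).reshape(-1,2).tolist())
    print(' pred plate bottom front',[np.round(proj(d,P(x,4,87.5)),1).tolist() for x in(-45,45)],'foot front bottom',[np.round(proj(d,P(x,12,99.5)),1).tolist() for x in(-45,45)],'foot front top',[np.round(proj(d,P(x,12,87.5)),1).tolist() for x in(-45,45)],' plate top',[np.round(proj(d,P(x,4,-40.5)),1).tolist() for x in(-45,45)])
    m=cv2.inRange(cv2.cvtColor(d['color'],cv2.COLOR_RGB2HSV),(18,120,50),(35,255,255))
# stand predictions
O=np.array([.510,-.1618,0])
def S(x,y,z,yaw=15): r=np.radians(yaw);return O+np.array([np.cos(r)*x-np.sin(r)*y,np.sin(r)*x+np.cos(r)*y,z])/1e3
for n,d in(('top',t),('scene',c)):
    print(n,'deck top L/R,corner L/R,cleat top inner L/R',[np.round(proj(d,S(x,y,z)),1).tolist() for x,z in((-6.3,101.3),(40,30),(53.4,38.7)) for y in(65,-65)])
E
```

```text
t 9.2 d [ -0.6 -18.9  -8.1] r [-0.0038 -0.0006 -0.0037]
top blue 1088.5 [[354, 241], [318, 251], [331, 281], [346, 277], [342, 269], [344, 265], [351, 263], [355, 269], [369, 270]]
 pred plate bottom front [[355.9, 238.3], [318.4, 248.3]] foot front bottom [[354.0, 232.7], [316.6, 242.6]] foot front top [[355.5, 235.6], [317.9, 245.6]]  plate top [[374.6, 272.4], [333.1, 283.6]]
scene blue 1162.5 [[192, 123], [189, 125], [195, 135], [192, 141], [185, 141], [179, 132], [170, 138], [200, 177], [220, 161]]
scene blue 705.0 [[144, 0], [146, 6], [172, 15], [209, 7], [208, 0]]
 pred plate bottom front [[199.1, 179.5], [221.7, 161.7]] foot front bottom [[203.9, 182.7], [226.4, 164.7]] foot front top [[200.9, 178.5], [223.6, 160.6]]  plate top [[166.3, 133.5], [191.3, 117.7]]
top deck top L/R,corner L/R,cleat top inner L/R [[311.3, 269.2], [360.0, 256.0], [304.7, 252.1], [350.6, 239.8], [303.6, 247.3], [349.8, 234.8]]
scene deck top L/R,corner L/R,cleat top inner L/R [[216.4, 194.5], [185.5, 220.8], [232.7, 220.3], [203.6, 248.0], [236.5, 219.3], [207.4, 247.1]]
```

```bash
python3 -c "
from h import *
delta([.4971,-.1677,.1383],toolR(np.radians(15),np.radians(38)))"
```

```text
t 9.3 d [ -2.8 -97.  125.1] r [-0.0031 -0.0003  0.0002]
```

Call:
{"method": "send_rows", "body": {
  "steps": [
    {"rx":0,"ry":0,"rz":0,"dx":0,"dy":-10,"dz":12,"jaw":1},
    {"rx":0,"ry":0,"rz":0,"dx":-1,"dy":-25,"dz":32,"jaw":1},
    {"rx":0,"ry":0,"rz":0,"dx":-2,"dy":-43,"dz":55,"jaw":1},
    {"rx":0,"ry":0,"rz":0,"dx":-3,"dy":-60,"dz":78,"jaw":1},
    {"rx":0,"ry":0,"rz":0,"dx":-3,"dy":-75,"dz":97,"jaw":1},
    {"rx":0,"ry":0,"rz":0,"dx":-3,"dy":-87,"dz":112,"jaw":1},
    {"rx":0,"ry":0,"rz":0,"dx":-3,"dy":-94,"dz":121,"jaw":1},
    {"rx":-0.002,"ry":0,"rz":0,"dx":-3,"dy":-97,"dz":125,"jaw":1},
    {"rx":-0.002,"ry":0,"rz":0,"dx":-3,"dy":-97,"dz":125,"jaw":1},
    {"rx":-0.002,"ry":0,"rz":0,"dx":-3,"dy":-97,"dz":125,"jaw":1}
  ]
}}

```text
time_s: 10.17
tcp_pos: [0.4949, -0.1731, 0.1338]
tool_rot: [[-0.274, 0.797, 0.538], [0.962, 0.23, 0.148], [-0.006, 0.558, -0.83]]
contact_force: [14.7, 1.8, 21.1]
gripper_width: 0.084
finger_force: 86.7
```

```bash
python3 - <<'E'
from h import *
delta([.4971,-.1677,.1383],toolR(np.radians(15),np.radians(38)))
s=state();print(s['contact_force'],s['moment'])
t=cam('top');c=cam('scene')
a=cv2.resize(t['color'][222:282,290:370],(400,300),interpolation=2);b=cv2.resize(c['color'][190:265,170:270],(400,300),interpolation=2)
cv2.imwrite('pics/c5.png',cv2.convertScaleAbs(cv2.resize(np.hstack([a,b])[:,:,::-1],(800,300)),alpha=1.6))
E
```

```text
t 10.2 d [ 4.5  5.5 -1.7] r [-0.0708 -0.0043  0.016 ]
[14.74791598  1.79727054 21.11198473] [ 1.65087974 -6.5506936  -0.54058212]
```

View pics/c5.png

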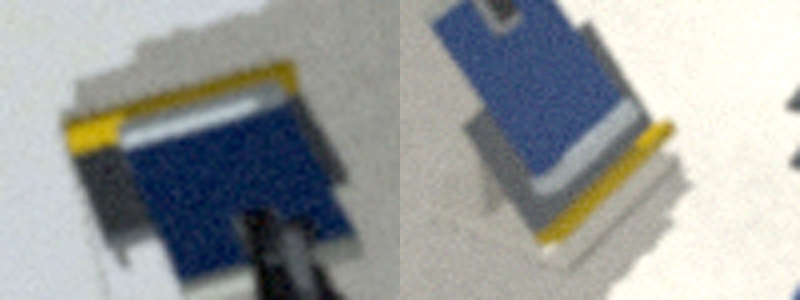

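The foot is pressing on the deck: about 26 N, with the tool tilted 4 degrees less than commanded. I'll check the joints for a range limit before moving.

```bash
python3 - <<'E'
from h import *
s=state();print(np.round(s['q'],3),np.round(s['qd'],2),s['tcp_pos'],np.array(s['tool_rot']).round(3).tolist(),s['contact_force'],s['moment'])
E
```

```text
[ 0.74   0.301 -0.273  2.314 -1.299  0.331  1.985] [-0.12 -0.02  0.15  0.    0.01  0.06 -0.01] [ 0.4944104  -0.17285583  0.13337618] [[-0.274, 0.797, 0.538], [0.962, 0.229, 0.15], [-0.004, 0.559, -0.829]] [20.82858228  5.45954959 -0.22226121] [ 1.43191037 -5.11938594 -0.22546995]
```

Joint 5 sits at its limit, so the controller couldn't hold the tilt. I'll retreat upwards and look at the arm's posture.

Call:
{"method": "send_rows", "body": {
  "steps": [
    {"rx":0,"ry":0,"rz":0,"dx":0,"dy":6,"dz":-4,"jaw":1},
    {"rx":0,"ry":0,"rz":0,"dx":0,"dy":15,"dz":-14,"jaw":1},
    {"rx":0,"ry":0,"rz":0,"dx":0,"dy":28,"dz":-30,"jaw":1},
    {"rx":0,"ry":0,"rz":0,"dx":0,"dy":42,"dz":-50,"jaw":1},
    {"rx":0,"ry":0,"rz":0,"dx":0,"dy":58,"dz":-72,"jaw":1},
    {"rx":0,"ry":0,"rz":0,"dx":0,"dy":74,"dz":-94,"jaw":1},
    {"rx":0,"ry":0,"rz":0,"dx":0,"dy":74,"dz":-94,"jaw":1},
    {"rx":0,"ry":0,"rz":0,"dx":0,"dy":74,"dz":-94,"jaw":1}
  ]
}}

```text
time_s: 10.93
tcp_pos: [0.4984, -0.1702, 0.2502]
tool_rot: [[-0.273, 0.802, 0.531], [0.962, 0.232, 0.145], [-0.007, 0.55, -0.835]]
contact_force: [0.2, 0.3, -2.9]
gripper_width: 0.085
finger_force: 79.8
```

```bash
cat > kin.py <<'E'
from h import *
import json
from scipy.optimize import least_squares
S=[([-1.397,.435,.025,1.574,-.012,1.134,-.075],[.171,.601,.231],[[-.962,.273,0],[.273,.962,-.002],[0,-.002,-1]]),
([-.82,.31,.44,1.63,-.14,1.23,-.18],[.5275,.2251,.2964],[[-.173,.985,0],[.985,.173,0],[0,0,-1]]),
([-.2,-.06,.72,2.22,-.78,.61,1.37],[.4936,-.1666,.2953],[[-.255,.761,.597],[.967,.201,.157],[0,.617,-.787]]),
([.74,.301,-.273,2.314,-1.299,.331,1.985],[.4944,-.1729,.1334],[[-.274,.797,.538],[.962,.229,.15],[-.004,.559,-.829]])]
def fk(q,p,sg):
    o1,o7,h,x0,a,e1,e2,b,w,c=p
    R=Ro.from_euler('z',sg[0]*q[0]+o1); X=np.array([0,0,h])+R.apply([x0,0,0])
    R=R*Ro.from_euler('y',q[1]); X=X+R.apply([e1,0,a]); R=R*Ro.from_euler('z',sg[1]*q[2])*Ro.from_euler('y',q[3])
    X=X+R.apply([e2,0,b]); R=R*Ro.from_euler('z',sg[2]*q[4])*Ro.from_euler('y',q[5]); X=X+R.apply([w,0,c])
    return X,(R*Ro.from_euler('z',sg[3]*q[6]+o7)).as_matrix()
def fit(S):
    best=None
    for sg in np.ndindex(2,2,2,2):
        sg=1-2*np.array(sg)
        def f(p): return np.concatenate([np.r_[X-np.array(P),((M-np.array(A))*.3).ravel()] for q,P,A in S for X,M in[fk(q,p,sg)]])
        for o7 in(0,1.57,3.14,-1.57):
            r=least_squares(f,[0,o7,.3,0,.4,0,0,.4,0,.25])
            if best is None or r.cost<best[0]: best=(r.cost,r.x,sg,np.abs(r.fun).max())
    return best
E
python3 - <<'E'
from kin import *
s=state();print(np.round(s['q'],3).tolist(),s['tcp_pos'],np.array(s['tool_rot']).round(3).tolist(),s['contact_force'])
S.append((list(s['q']),list(s['tcp_pos']),np.array(s['tool_rot']).tolist()))
json.dump([(list(map(float,a)),list(map(float,b)),c) for a,b,c in S],open('S.json','w'))
b=fit(S);print(b[0],b[3],b[1].round(3),b[2])
E
```

```text
[0.542, 0.081, -0.054, 2.178, -0.762, 0.571, 1.356] [ 0.49841264 -0.17016552  0.2502478 ] [[-0.273, 0.802, 0.531], [0.962, 0.232, 0.145], [-0.007, 0.55, -0.835]] [ 0.22012247  0.32671037 -2.93413171]
0.0006187292043448387 0.013693629920536549 [-0.062  1.517  0.316  0.004  0.521 -0.008  0.019  0.435 -0.024  0.357] [-1 -1 -1 -1]
```

```bash
cat > kin2.py <<'E'
from kin import *
S=json.load(open('S.json'))
SG=[-1]*4
def fk2(q,p):
    q=np.array(q)+np.r_[0,0,p[10],0,p[11],0,0]; X,M=fk(q,p[:10],SG); B=Ro.from_rotvec([p[12],p[13],0])
    return B.apply(X),B.as_matrix()@M
def f(p): return np.concatenate([np.r_[X-np.array(P),((M-np.array(A))*.3).ravel()] for q,P,A in S for X,M in[fk2(q,p)]]+[.02*p[10:]])
r=least_squares(f,[-.062,1.517,.316,0,.521,0,0,.435,0,.357,0,0,0,0]); p=r.x
LO=np.array([-2.62,-.44,-1.27,.08,-1.32,.12,-2.74]);HI=np.array([2.62,2.09,1.32,2.57,4.46,2,2.74])
def ik(P,A,q1,q0):
    g=lambda q:np.r_[(lambda X,M:np.r_[X-P,((M-A)*.3).ravel()])(*fk2(q,p)),.05*(q[0]-q1) if 0 else 0]
    h=lambda z:g(np.r_[q1,z]); 
    return least_squares(h,np.clip(q0[1:],LO[1:]+.01,HI[1:]-.01),bounds=(LO[1:],HI[1:]))
E
python3 - <<'E'
from kin2 import *
print(np.abs(r.fun).max(),p.round(3))
for name,P,A in(('seat',[.5014,-.1666,.1163],toolR(np.radians(15),np.radians(38))),('seat+50',[.48,-.172,.17],toolR(np.radians(15),np.radians(38)))):
  for sgn in(1,-1):
    AA=A@np.diag([sgn,sgn,1])
    for q1 in np.arange(-1.4,1.5,.2):
        best=min((ik(np.array(P),AA,q1,np.array(s)) for s in([0,.3,-.2,2.2,-.9,.4,1.5],[0,.1,.7,2.2,.5,.4,0],[0,.1,.7,2.2,2.5,.4,-1.5],[0,.1,-.7,2.2,1.5,.4,0],[0,.1,-.7,2.2,3.5,.4,-2])),key=lambda o:o.cost)
        if best.cost<2e-5: print(name,sgn,round(q1,2),best.x.round(2),'%.1e'%best.cost)
E
```

```text
0.011130120392212117 [-0.069  1.526  0.309 -0.015  0.551  0.019  0.033  0.428 -0.023  0.366
 -0.012  0.021  0.024  0.004]
seat+50 1 0.4 [ 0.2   0.21  2.33 -1.32  0.56  2.01] 1.8e-05
seat+50 1 0.6 [ 0.2  -0.02  2.33 -1.32  0.5   2.02] 4.4e-06
seat+50 1 0.8 [ 0.21 -0.25  2.34 -1.32  0.45  2.02] 1.1e-23
seat+50 1 1.0 [ 0.23 -0.49  2.34 -1.27  0.39  1.97] 2.4e-25
seat+50 1 1.2 [ 0.27 -0.73  2.34 -1.19  0.31  1.9 ] 2.9e-28
seat+50 1 1.4 [ 0.34 -0.99  2.35 -0.99  0.21  1.71] 5.1e-26
seat+50 -1 0.4 [ 0.2   0.21  2.33 -1.32  0.56 -1.13] 1.8e-05
seat+50 -1 0.6 [ 0.2  -0.02  2.33 -1.32  0.5  -1.13] 4.4e-06
seat+50 -1 0.8 [ 0.21 -0.25  2.34 -1.32  0.45 -1.13] 4.2e-16
seat+50 -1 1.0 [ 0.23 -0.49  2.34 -1.27  0.39 -1.17] 1.1e-21
seat+50 -1 1.2 [ 0.27 -0.73  2.34 -1.19  0.31 -1.24] 6.1e-21
seat+50 -1 1.4 [ 0.34 -0.99  2.35 -0.99  0.21 -1.43] 8.6e-28
```

```bash
python3 - <<'E'
from kin2 import *
rng=np.random.default_rng(0)
F0=np.array([.5014,-.1666,.1163])
r15=np.radians(15)
for phi in(0,-10,-20,-30,-40,20):
  for tilt in (38,):
    A0=toolR(r15,np.radians(tilt)); G=F0-A0@[0,0,.019]     # grasp point fixed
    A=A0@Ro.from_euler('y',np.radians(phi)).as_matrix(); P=G+A@[0,0,.019]
    out=[]
    for q1 in np.arange(-1.2,2.01,.4):
        sol=[]
        for k in range(8):
            s=np.r_[0,.2,rng.uniform(-1,1),2.2,rng.uniform(-1.2,4),.5,rng.uniform(-2,2)]
            o=ik(P,A,q1,s)
            if o.cost<1e-6: sol.append(o.x)
        seen=[]
        for x in sol:
            if not any(np.abs(x-y).max()<.1 for y in seen): seen.append(x)
        for x in seen: out.append((round(q1,1),np.min(np.r_[x-LO[1:],HI[1:]-x]).round(2),x.round(2).tolist()))
    print('phi',phi,'zaxis',A[:,2].round(2)); [print('  ',o) for o in sorted(out,key=lambda o:-o[1])[:4]]
E
```

```text
phi 0 zaxis [ 0.59  0.16 -0.79]
phi -10 zaxis [ 0.63 -0.01 -0.78]
   (np.float64(-0.4), np.float64(0.13), [0.52, 1.04, 2.42, 4.33, 0.77, 2.42])
   (np.float64(0.0), np.float64(0.11), [0.36, 0.5, 2.41, 4.18, 0.5, 2.63])
   (np.float64(1.2), np.float64(0.09), [0.49, -0.91, 2.38, 2.73, 0.21, -2.02])
phi -20 zaxis [ 0.65 -0.18 -0.74]
   (np.float64(0.8), np.float64(0.11), [0.4, -0.59, 2.46, 2.75, 0.44, -2.24])
   (np.float64(1.2), np.float64(0.1), [0.62, -1.14, 2.47, 2.29, 0.65, -1.68])
   (np.float64(0.4), np.float64(0.07), [0.34, -0.13, 2.46, 3.11, 0.41, -2.67])
phi -30 zaxis [ 0.64 -0.34 -0.68]
   (np.float64(-0.8), np.float64(0.07), [0.71, 1.17, 2.5, 3.64, 0.62, 2.65])
   (np.float64(0.0), np.float64(0.06), [0.4, 0.15, 2.51, 2.76, 0.59, -2.55])
   (np.float64(0.4), np.float64(0.05), [0.41, -0.33, 2.52, 2.54, 0.69, -2.26])
   (np.float64(0.8), np.float64(0.05), [0.53, -0.85, 2.52, 2.32, 0.86, -1.97])
phi -40 zaxis [ 0.62 -0.5  -0.6 ]
   (np.float64(-0.4), np.float64(0.05), [0.51, 0.42, 2.52, 2.51, 0.71, -2.57])
   (np.float64(0.0), np.float64(0.04), [0.48, -0.08, 2.53, 2.33, 0.87, -2.33])
   (np.float64(0.4), np.float64(0.04), [0.55, -0.59, 2.53, 2.2, 1.07, -2.12])
   (np.float64(0.8), np.float64(0.03), [0.87, -1.23, 2.54, 2.08, 1.5, -1.81])
phi 20 zaxis [ 0.47  0.48 -0.74]
   (np.float64(1.2), np.float64(0.44), [0.56, -0.65, 2.13, -0.75, 0.6, 1.67])
   (np.float64(0.8), np.float64(0.28), [0.47, -0.13, 2.13, -1.04, 0.8, 1.92])
   (np.float64(0.4), np.float64(0.13), [0.5, 0.39, 2.12, -1.19, 1.01, 2.05])
```

```bash
python3 - <<'E'
from kin2 import *
rng=np.random.default_rng(0)
F0=np.array([.5014,-.1666,.1163]); r15=np.radians(15)
def run(lbl,A0,G,phi,q1s):
    A=A0@Ro.from_euler('y',np.radians(phi)).as_matrix(); P=G+A@[0,0,.019]; out=[]
    for q1 in q1s:
        for k in range(5):
            o=ik(P,A,q1,np.r_[0,.2,rng.uniform(-1,1),2.2,rng.uniform(-1.2,1),.5,rng.uniform(-2,2)])
            if o.cost<1e-6: out.append((np.min(np.r_[o.x-LO[1:],HI[1:]-o.x]).round(2),round(q1,1),o.x.round(2).tolist()));break
    print(lbl,phi); [print('  ',o) for o in out]
A0=toolR(r15,np.radians(38)); G=F0-A0@[0,0,.019]
for phi in(15,25,35): run('seat',A0,G,phi,(0,.4,.8,1.2))
run('seat+80',A0,G+np.array([-.02,0,.08]),25,(0,.4,.8,1.2))
for yaw in(10,15): run('table yaw%d'%yaw,toolR(np.radians(yaw)),np.array([.47,.05,.118]),25,(0,.4,.8,1.2))
t=cam('top')
print([np.round(proj(t,X)).tolist() for X in([.47,.05,0],[.47,.1,0],[.47,0,0],[.47,.05,.14])])
E
```

```text
seat 15
   (np.float64(0.06), 0.4, [0.45, 0.34, 2.18, -1.26, 0.89, 2.08])
   (np.float64(0.2), 0.8, [0.44, -0.16, 2.19, -1.12, 0.69, 1.97])
   (np.float64(0.36), 1.2, [0.52, -0.68, 2.19, -0.84, 0.48, 1.72])
seat 25
   (np.float64(0.0), 0, [0.74, 1.02, 2.05, -1.32, 1.5, 2.14])
   (np.float64(0.18), 0.4, [0.54, 0.42, 2.06, -1.14, 1.13, 2.02])
   (np.float64(0.35), 0.8, [0.51, -0.1, 2.07, -0.97, 0.91, 1.88])
   (np.float64(0.5), 1.2, [0.6, -0.63, 2.07, -0.68, 0.71, 1.63])
seat 35
   (np.float64(0.0), 0, [0.93, 1.15, 1.91, -1.32, 1.83, 2.16])
   (np.float64(0.25), 0.4, [0.65, 0.48, 1.93, -1.07, 1.36, 2.0])
   (np.float64(0.45), 0.8, [0.6, -0.07, 1.94, -0.87, 1.12, 1.83])
   (np.float64(0.62), 1.2, [0.7, -0.62, 1.95, -0.57, 0.92, 1.56])
seat+80 25
   (np.float64(0.17), 0, [0.53, 1.01, 2.04, -1.15, 1.46, 2.0])
   (np.float64(0.31), 0.4, [0.38, 0.45, 2.05, -1.01, 1.2, 1.87])
   (np.float64(0.43), 0.8, [0.35, -0.06, 2.06, -0.89, 1.05, 1.76])
   (np.float64(0.51), 1.2, [0.4, -0.56, 2.06, -0.73, 0.92, 1.6])
table yaw10 25
   (np.float64(0.55), 0, [0.45, 0.12, 2.02, -0.58, 0.9, 0.7])
   (np.float64(0.54), 0.4, [0.47, -0.39, 2.03, -0.32, 0.81, 0.45])
   (np.float64(0.32), 0.8, [0.64, -0.95, 2.02, 0.13, 0.79, 0.01])
table yaw15 25
   (np.float64(0.57), 0, [0.46, 0.11, 2.0, -0.55, 0.94, 0.75])
   (np.float64(0.57), 0.4, [0.49, -0.4, 2.0, -0.28, 0.85, 0.49])
   (np.float64(0.29), 0.8, [0.67, -0.98, 1.99, 0.18, 0.85, 0.05])
[[254.0, 275.0], [236.0, 275.0], [272.0, 275.0], [252.0, 276.0]]
```

The arm can't comfortably hold a straight-down grip at this tilt. Gripping with the tool rolled 25° in the plate's plane gives wide joint margins. I'll stand the panel on a clear piece of bench, regrip it rolled, and place it.

```bash
python3 -c "
from h import *
delta([.47,.05,.25],toolR(np.radians(15)))"
```

```text
t 11.0 d [218.9  29.5  16.4] r [0.5808 0.0007 0.0157]
```

Call:
{"method": "send_rows", "body": {
  "steps": [
    {"rx":0.04,"ry":0,"rz":0,"dx":8,"dy":1,"dz":0,"jaw":1},
    {"rx":0.1,"ry":0,"rz":0,"dx":30,"dy":4,"dz":2,"jaw":1},
    {"rx":0.18,"ry":0,"rz":0,"dx":58,"dy":8,"dz":4,"jaw":1},
    {"rx":0.26,"ry":0,"rz":0,"dx":88,"dy":12,"dz":6,"jaw":1},
    {"rx":0.34,"ry":0,"rz":0,"dx":118,"dy":16,"dz":9,"jaw":1},
    {"rx":0.42,"ry":0,"rz":0,"dx":148,"dy":20,"dz":11,"jaw":1},
    {"rx":0.5,"ry":0,"rz":0,"dx":178,"dy":24,"dz":13,"jaw":1},
    {"rx":0.56,"ry":0,"rz":0.01,"dx":205,"dy":28,"dz":16,"jaw":1},
    {"rx":0.581,"ry":0,"rz":0.016,"dx":219,"dy":29,"dz":16,"jaw":1},
    {"rx":0.581,"ry":0,"rz":0.016,"dx":219,"dy":29,"dz":16,"jaw":1}
  ]
}}

```text
time_s: 11.82
tcp_pos: [0.4689, 0.055, 0.2483]
tool_rot: [[-0.264, 0.965, -0.005], [0.965, 0.264, 0.002], [0.003, -0.004, -1.0]]
contact_force: [0.6, 0.2, -2.2]
gripper_width: 0.082
finger_force: 79.8
```

```bash
python3 -c "
from h import *
delta([.47,.05,.104],toolR(np.radians(15)))
print(np.round(state()['q'],2))"
```

```text
t 11.8 d [ -5.6   0.3 144.3] r [-0.004  -0.0029  0.0052]
[-0.01  0.19 -0.25  1.89  0.05  1.08 -0.02]
```

Call:
{"method": "send_rows", "body": {
  "steps": [
    {"rx":-0.003,"ry":-0.002,"rz":0.005,"dx":0,"dy":0,"dz":12,"jaw":1},
    {"rx":-0.003,"ry":-0.002,"rz":0.005,"dx":0,"dy":0,"dz":35,"jaw":1},
    {"rx":-0.003,"ry":-0.002,"rz":0.005,"dx":0,"dy":0,"dz":65,"jaw":1},
    {"rx":-0.003,"ry":-0.002,"rz":0.005,"dx":0,"dy":0,"dz":95,"jaw":1},
    {"rx":-0.003,"ry":-0.002,"rz":0.005,"dx":0,"dy":0,"dz":118,"jaw":1},
    {"rx":-0.003,"ry":-0.002,"rz":0.005,"dx":0,"dy":0,"dz":132,"jaw":1},
    {"rx":-0.003,"ry":-0.002,"rz":0.005,"dx":0,"dy":0,"dz":138,"jaw":1},
    {"rx":-0.003,"ry":-0.002,"rz":0.005,"dx":0,"dy":0,"dz":141,"jaw":1},
    {"rx":-0.003,"ry":-0.002,"rz":0.005,"dx":0,"dy":0,"dz":141,"jaw":1},
    {"rx":-0.003,"ry":-0.002,"rz":0.005,"dx":0,"dy":0,"dz":141,"jaw":1}
  ]
}}

```text
time_s: 12.65
tcp_pos: [0.4694, 0.0494, 0.1095]
tool_rot: [[-0.251, 0.968, 0.004], [0.968, 0.251, -0.001], [-0.002, 0.004, -1.0]]
contact_force: [0.2, -0.2, -1.3]
gripper_width: 0.088
finger_force: 79.7
```

```bash
python3 -c "
from h import *
delta([.47,.054,.0992],toolR(np.radians(15)))
s=state();print(s['contact_force'],s['moment'])"
```

```text
t 12.7 d [ 4.3  1.7 10.3] r [ 0.0038  0.002  -0.0078]
[ 0.17943669 -0.1678754  -1.28461996] [-0.03599481  0.00848944 -0.0368679 ]
```

Call:
{"method": "send_rows", "body": {
  "steps": [
    {"rx":0.004,"ry":0.002,"rz":0,"dx":0,"dy":0,"dz":3,"jaw":1},
    {"rx":0.004,"ry":0.002,"rz":0,"dx":0,"dy":0,"dz":6,"jaw":1},
    {"rx":0.004,"ry":0.002,"rz":0,"dx":0,"dy":0,"dz":8,"jaw":1},
    {"rx":0.004,"ry":0.002,"rz":0,"dx":0,"dy":0,"dz":9.5,"jaw":1},
    {"rx":0.004,"ry":0.002,"rz":0,"dx":0,"dy":0,"dz":10.5,"jaw":1},
    {"rx":0.004,"ry":0.002,"rz":0,"dx":0,"dy":0,"dz":10.5,"jaw":1},
    {"rx":0.004,"ry":0.002,"rz":0,"dx":0,"dy":0,"dz":10.5,"jaw":1}
  ]
}}

```text
time_s: 13.23
tcp_pos: [0.4696, 0.0494, 0.0996]
tool_rot: [[-0.251, 0.968, 0.001], [0.968, 0.251, -0.0], [-0.001, 0.0, -1.0]]
contact_force: [-1.8, -1.6, 12.2]
gripper_width: 0.082
finger_force: 82.1
```

```bash
python3 -c "
from h import *
delta([.47,.054,.0992],toolR(np.radians(15)))
s=state();print(s['contact_force'],s['moment'],s['tcp_pos'])"
```

```text
t 13.2 d [4.4 1.5 0.4] r [ 0.0005  0.0006 -0.0077]
[-1.82758406 -1.57032252 12.16090819] [-0.18254105  0.88789789 -0.05551585] [0.46963158 0.04938025 0.09960742]
```

Call:
{"method": "send_rows", "body": {
  "steps": [
    {"rx":0,"ry":0,"rz":0,"dx":0,"dy":0,"dz":0,"jaw":0.7},
    {"rx":0,"ry":0,"rz":0,"dx":0,"dy":0,"dz":0,"jaw":0.4},
    {"rx":0,"ry":0,"rz":0,"dx":0,"dy":0,"dz":0,"jaw":0.2},
    {"rx":0,"ry":0,"rz":0,"dx":0,"dy":0,"dz":0,"jaw":0.2},
    {"rx":0,"ry":0,"rz":0,"dx":0,"dy":0,"dz":0,"jaw":0.2},
    {"rx":0,"ry":0,"rz":0,"dx":0,"dy":0,"dz":0,"jaw":0.2}
  ]
}}

```text
time_s: 13.73
tcp_pos: [0.4689, 0.0495, 0.0985]
tool_rot: [[-0.252, 0.968, -0.001], [0.968, 0.252, -0.0], [0.0, -0.001, -1.0]]
contact_force: [0.1, 0.0, -1.1]
gripper_width: 0.397
finger_force: 0.0
```

Call:
{"method": "send_rows", "body": {
  "steps": [
    {"rx":0,"ry":0.04,"rz":0,"dx":0.8,"dy":0,"dz":0,"jaw":0.2},
    {"rx":0,"ry":0.1,"rz":0,"dx":1.9,"dy":0,"dz":-0.1,"jaw":0.2},
    {"rx":0,"ry":0.17,"rz":0,"dx":3.2,"dy":0,"dz":-0.3,"jaw":0.2},
    {"rx":0,"ry":0.24,"rz":0,"dx":4.5,"dy":0,"dz":-0.6,"jaw":0.2},
    {"rx":0,"ry":0.31,"rz":0,"dx":5.8,"dy":0,"dz":-0.9,"jaw":0.2},
    {"rx":0,"ry":0.38,"rz":0,"dx":7,"dy":0,"dz":-1.4,"jaw":0.2},
    {"rx":0,"ry":0.42,"rz":0,"dx":7.8,"dy":0,"dz":-1.7,"jaw":0.2},
    {"rx":0,"ry":0.436,"rz":0,"dx":8,"dy":0,"dz":-1.8,"jaw":0.2},
    {"rx":0,"ry":0.436,"rz":0,"dx":8,"dy":0,"dz":-1.8,"jaw":0.2},
    {"rx":0,"ry":0.436,"rz":0,"dx":8,"dy":0,"dz":-1.8,"jaw":0.2}
  ]
}}

```text
time_s: 14.57
tcp_pos: [0.4668, 0.0574, 0.1002]
tool_rot: [[-0.228, 0.968, -0.107], [0.878, 0.252, 0.408], [0.422, -0.001, -0.907]]
contact_force: [0.6, -0.2, 0.3]
gripper_width: 0.399
finger_force: 0.0
```

```bash
python3 - <<'E'
from h import *
G=np.array([.4696,.0494,.1186]);A=toolR(np.radians(14.54))@Ro.from_euler('y',np.radians(25)).as_matrix()
delta(G+A[:,2]*.019,A)
s=state();print(s['contact_force'],np.round(s['q'],2),s['gripper_width'])
c=cam('scene');print(proj(c,G));t=cam('top');print(proj(t,G))
for n,d in(('top',t),('scene',c)):
    m=cv2.inRange(cv2.cvtColor(d['color'],cv2.COLOR_RGB2HSV),(105,110,25),(125,255,255))
    for q in cv2.findContours(m,0,1)[0]:
        if cv2.contourArea(q)>60: print(n,cv2.boundingRect(q),cv2.contourArea(q))
E
```

```text
t 14.6 d [ 0.2  0.7 -1.2] r [-0.0015  0.001  -0.    ]
[ 0.63509527 -0.18320113  0.31227087] [ 0.41  0.51 -0.45  1.99 -0.28  0.82  0.46] 0.3994818928299047
(np.float64(253.12573596138466), np.float64(165.1800094435095))
(np.float64(252.33925936470237), np.float64(276.30511562174655))
top (488, 202, 23, 15) 251.5
top (311, 168, 42, 22) 116.5
top (69, 0, 101, 55) 4252.0
scene (53, 345, 26, 34) 512.0
scene (535, 271, 25, 71) 1159.5
scene (253, 262, 22, 37) 97.5
scene (183, 0, 27, 12) 216.5
```

Call:
{"method": "send_rows", "body": {
  "steps": [
    {"rx":0,"ry":0,"rz":0,"dx":0,"dy":0.7,"dz":-1,"jaw":0.4},
    {"rx":0,"ry":0,"rz":0,"dx":0,"dy":0.7,"dz":-1,"jaw":0.6},
    {"rx":0,"ry":0,"rz":0,"dx":0,"dy":0.7,"dz":-1,"jaw":0.8},
    {"rx":0,"ry":0,"rz":0,"dx":0,"dy":0.7,"dz":-1,"jaw":1},
    {"rx":0,"ry":0,"rz":0,"dx":0,"dy":0.7,"dz":-1,"jaw":1},
    {"rx":0,"ry":0,"rz":0,"dx":0,"dy":0.7,"dz":-1,"jaw":1},
    {"rx":0,"ry":0,"rz":0,"dx":0,"dy":0.7,"dz":-1,"jaw":1}
  ]
}}

```text
time_s: 15.25
tcp_pos: [0.4681, 0.0573, 0.1016]
tool_rot: [[-0.228, 0.968, -0.107], [0.877, 0.252, 0.409], [0.422, -0.0, -0.906]]
contact_force: [0.9, 1.5, 5.3]
gripper_width: 0.085
finger_force: 78.6
```

```bash
python3 - <<'E'
from h import *
s=state();print(s['contact_force'],s['moment'],s['gripper_width'],s['finger_force'],s['tcp_pos'],np.array(s['tool_rot']).round(3).tolist())
c=cam('scene');m=cv2.inRange(cv2.cvtColor(c['color'],cv2.COLOR_RGB2HSV),(100,70,15),(130,255,255))
for q in cv2.findContours(m,0,1)[0]:
    if cv2.contourArea(q)>40: print(cv2.boundingRect(q),cv2.contourArea(q))
b=cv2.resize(c['color'][100:240,180:320],(560,560),interpolation=2);cv2.imwrite('pics/c6.png',cv2.convertScaleAbs(b[:,:,::-1],alpha=1.5))
E
```

```text
[0.89477717 1.48565723 5.33405966] [ 0.26462548 -0.18863008 -0.08255168] 0.0848886156598854 78.56204509735107 [0.46807128 0.05734937 0.10158465] [[-0.228, 0.968, -0.107], [0.877, 0.252, 0.409], [0.422, -0.0, -0.906]]
(53, 345, 27, 34) 545.0
(204, 292, 10, 15) 49.0
(534, 270, 26, 73) 1205.5
(253, 261, 22, 39) 145.0
(246, 163, 18, 40) 405.5
(182, 0, 28, 13) 231.5
```

View pics/c6.png

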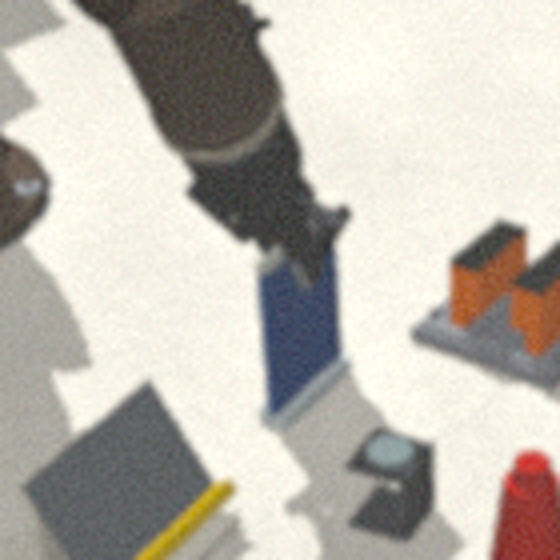

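The picture shows the panel standing square on the bench, gripped by the tool rolled 25°. Now I'll lift it and carry it to the stand.

```bash
cat >> h.py <<'E'
RY=Ro.from_euler('y',.4358).as_matrix()
# tool->virtual straight TCP V (99.5 mm above foot underside), fixed at the regrasp
Ag=toolR(np.radians(14.6))@RY
TV=Ag.T@(np.array([.4696,.0494,.0995])-np.array([.46807,.05735,.10158]))
O=np.array([.5095,-.1618,0]); YAW=np.radians(15)
def seat(up=0,out=0,lat=-3,tilt=38,yaw=YAW):
    t=np.radians(tilt);C,S=np.cos(yaw),np.sin(yaw)
    x,z=-11-np.sin(t)*up+np.cos(t)*out,116.3+np.cos(t)*up+np.sin(t)*out
    return O+np.array([C*x-S*lat,S*x+C*lat,z])/1e3
def dV(V,tilt=0,yaw=YAW):
    A=toolR(yaw,np.radians(tilt))@RY; delta(V-A@TV,A)
def where(yaw=YAW):
    s=state();A=np.array(s['tool_rot']);V=s['tcp_pos']+A@TV;B=A@RY.T;C,S=np.cos(yaw),np.sin(yaw);d=(V-O)*1e3
    x,y,z=C*d[0]+S*d[1],-S*d[0]+C*d[1],d[2]; t=np.arctan2(B[2,1],np.hypot(B[0,1],B[1,1])); a=np.array([x+11,z-116.3])
    F=np.array(s['contact_force']);fx=C*F[0]+S*F[1]
    print('t %.1f up %.1f out %.1f lat %.1f tilt %.1f yaw %.1f'%(s['time_s'],-np.sin(t)*a[0]+np.cos(t)*a[1],np.cos(t)*a[0]+np.sin(t)*a[1],y,np.degrees(t),np.degrees(np.arctan2(B[1,1],B[0,1]))),'F',np.round(F,1),'Fu %.1f Fn %.1f'%(-np.sin(t)*fx+np.cos(t)*F[2],np.cos(t)*fx+np.sin(t)*F[2]),'M',np.round(s['moment'],1),'q',np.round(s['q'],2))
E
python3 - <<'E'
from h import *
where(); print(seat())
dV(np.array([.47,.05,.27])); dV(seat(90,15)*[1,1,0]+[0,0,.27]); dV(seat(80,15),38)
E
```

```text
t 15.3 up -16.8 out 27.1 lat 214.3 tilt -0.0 yaw 14.6 F [-0.5  1.3  4.5] Fu 4.5 Fn -0.2 M [ 0.3 -0.2  0. ] q [ 0.41  0.51 -0.45  1.99 -0.28  0.83  0.46]
[ 0.49965127 -0.16754479  0.1163    ]
t 15.3 d [  72.5    0.4 -154.3] r [ 0.0029 -0.0004 -0.0067]
t 15.3 d [-125.4  -69.2 -246.5] r [ 0.0029 -0.0004 -0.0067]
t 15.3 d [-159.8  -64.5 -172.6] r [-0.5984  0.002  -0.2865]
```

Lift first.

Call:
{"method": "send_rows", "body": {
  "steps": [
    {"rx":0,"ry":0,"rz":0,"dx":4,"dy":0,"dz":-9,"jaw":1},
    {"rx":0,"ry":0,"rz":0,"dx":13,"dy":0,"dz":-28,"jaw":1},
    {"rx":0,"ry":0,"rz":0,"dx":25,"dy":0,"dz":-54,"jaw":1},
    {"rx":0,"ry":0,"rz":0,"dx":38,"dy":0,"dz":-82,"jaw":1},
    {"rx":0,"ry":0,"rz":0,"dx":52,"dy":0,"dz":-110,"jaw":1},
    {"rx":0,"ry":0,"rz":0,"dx":64,"dy":0,"dz":-136,"jaw":1},
    {"rx":0,"ry":0,"rz":0,"dx":72,"dy":0,"dz":-154,"jaw":1},
    {"rx":0,"ry":0,"rz":0,"dx":72,"dy":0,"dz":-154,"jaw":1}
  ]
}}

```text
time_s: 15.97
tcp_pos: [0.4692, 0.0571, 0.2752]
tool_rot: [[-0.23, 0.968, -0.102], [0.878, 0.251, 0.407], [0.42, 0.004, -0.908]]
contact_force: [0.3, 0.1, -1.8]
gripper_width: 0.083
finger_force: 78.1
```

```bash
python3 - <<'E'
from h import *
where(); dV(seat(90,15)*[1,1,0]+[0,0,.27]); 
E
```

```text
t 16.0 up 156.7 out 28.8 lat 213.8 tilt 0.2 yaw 14.6 F [ 0.3  0.1 -1.8] Fu -1.8 Fn 0.3 M [-0.7 -0.2 -0. ] q [ 0.44  0.29 -0.46  1.79 -0.31  1.21  0.38]
t 16.0 d [-198.5  -70.2  -88.7] r [ 0.007   0.0026 -0.0052]
```

Call:
{"method": "send_rows", "body": {
  "steps": [
    {"rx":0,"ry":0,"rz":0,"dx":-8,"dy":-3,"dz":-4,"jaw":1},
    {"rx":0,"ry":0,"rz":0,"dx":-26,"dy":-9,"dz":-12,"jaw":1},
    {"rx":0,"ry":0,"rz":0,"dx":-50,"dy":-18,"dz":-22,"jaw":1},
    {"rx":0,"ry":0,"rz":0,"dx":-76,"dy":-27,"dz":-34,"jaw":1},
    {"rx":0,"ry":0,"rz":0,"dx":-103,"dy":-36,"dz":-46,"jaw":1},
    {"rx":0,"ry":0,"rz":0,"dx":-130,"dy":-46,"dz":-58,"jaw":1},
    {"rx":0,"ry":0,"rz":0,"dx":-157,"dy":-55,"dz":-70,"jaw":1},
    {"rx":0,"ry":0,"rz":0,"dx":-182,"dy":-64,"dz":-81,"jaw":1},
    {"rx":0.005,"ry":0.002,"rz":-0.005,"dx":-198,"dy":-70,"dz":-88,"jaw":1},
    {"rx":0.005,"ry":0.002,"rz":-0.005,"dx":-198,"dy":-70,"dz":-88,"jaw":1}
  ]
}}

```text
time_s: 16.8
tcp_pos: [0.4526, -0.1759, 0.2648]
tool_rot: [[-0.224, 0.968, -0.114], [0.877, 0.252, 0.409], [0.424, -0.008, -0.906]]
contact_force: [0.4, 0.1, -3.1]
gripper_width: 0.086
finger_force: 78.2
```

```bash
python3 - <<'E'
from h import *
where(); dV(seat(90,15)+[0,0,.05],38); dV(seat(90,15),38) 
E
```

```text
t 16.8 up 146.0 out -49.4 lat -6.9 tilt -0.5 yaw 14.6 F [ 0.4  0.1 -3.1] Fu -3.1 Fn 0.5 M [-0.7 -0.2  0. ] q [ 0.72  0.41 -0.32  1.64 -0.21  1.4   0.73]
t 16.8 d [-3.3  3.3 16.5] r [-6.052e-01  4.000e-04 -2.906e-01]
t 16.8 d [-24.5   3.7  61.8] r [-6.052e-01  4.000e-04 -2.906e-01]
```

Call:
{"method": "send_rows", "body": {
  "steps": [
    {"rx":-0.04,"ry":0,"rz":-0.02,"dx":0,"dy":0,"dz":0,"jaw":1},
    {"rx":-0.11,"ry":0,"rz":-0.053,"dx":0,"dy":0,"dz":1,"jaw":1},
    {"rx":-0.19,"ry":0,"rz":-0.091,"dx":-1,"dy":1,"dz":4,"jaw":1},
    {"rx":-0.27,"ry":0,"rz":-0.13,"dx":-1,"dy":1,"dz":7,"jaw":1},
    {"rx":-0.35,"ry":0,"rz":-0.168,"dx":-2,"dy":2,"dz":10,"jaw":1},
    {"rx":-0.43,"ry":0,"rz":-0.206,"dx":-3,"dy":3,"dz":13,"jaw":1},
    {"rx":-0.51,"ry":0,"rz":-0.245,"dx":-3,"dy":3,"dz":16,"jaw":1},
    {"rx":-0.57,"ry":0,"rz":-0.274,"dx":-3,"dy":3,"dz":16,"jaw":1},
    {"rx":-0.605,"ry":0,"rz":-0.29,"dx":-3,"dy":3,"dz":16,"jaw":1},
    {"rx":-0.605,"ry":0,"rz":-0.29,"dx":-3,"dy":3,"dz":16,"jaw":1}
  ]
}}

```text
time_s: 17.63
tcp_pos: [0.4538, -0.1657, 0.2494]
tool_rot: [[-0.489, 0.76, 0.429], [0.806, 0.204, 0.556], [0.335, 0.618, -0.711]]
contact_force: [-0.2, 0.2, -1.6]
gripper_width: 0.082
finger_force: 78.3
```

```bash
python3 - <<'E'
from h import *
where(); dV(seat(60,12),38) 
E
```

```text
t 17.6 up 129.6 out 47.2 lat 2.6 tilt 38.1 yaw 15.0 F [-0.2  0.2 -1.6] Fu -1.1 Fn -1.1 M [-0.9  0.8  0. ] q [ 1.16  0.34 -0.47  2.01 -0.76  1.03  1.59]
t 17.6 d [-34.7 -35.1  60.7] r [ 0.0023 -0.0047  0.0012]
```

Joint margins are wide now. I'll descend to just above the stand.

Call:
{"method": "send_rows", "body": {
  "steps": [
    {"rx":0,"ry":0,"rz":0,"dx":-3,"dy":-3,"dz":5,"jaw":1},
    {"rx":0,"ry":0,"rz":0,"dx":-8,"dy":-8,"dz":14,"jaw":1},
    {"rx":0,"ry":0,"rz":0,"dx":-14,"dy":-14,"dz":25,"jaw":1},
    {"rx":0,"ry":0,"rz":0,"dx":-21,"dy":-21,"dz":37,"jaw":1},
    {"rx":0,"ry":0,"rz":0,"dx":-28,"dy":-28,"dz":49,"jaw":1},
    {"rx":0,"ry":0,"rz":0,"dx":-33,"dy":-33,"dz":57,"jaw":1},
    {"rx":0,"ry":0,"rz":0,"dx":-35,"dy":-35,"dz":60,"jaw":1},
    {"rx":0,"ry":0,"rz":0,"dx":-35,"dy":-35,"dz":60,"jaw":1},
    {"rx":0,"ry":0,"rz":0,"dx":-35,"dy":-35,"dz":60,"jaw":1}
  ]
}}

```text
time_s: 18.38
tcp_pos: [0.4731, -0.1672, 0.1758]
tool_rot: [[-0.493, 0.757, 0.429], [0.805, 0.208, 0.556], [0.332, 0.619, -0.712]]
contact_force: [0.1, -0.3, -2.1]
gripper_width: 0.082
finger_force: 78.2
```

```bash
python3 - <<'E'
from h import *
where(); dV(seat(14,10),38) 
E
```

```text
t 18.4 up 60.4 out 16.3 lat -3.9 tilt 38.2 yaw 15.4 F [ 0.1 -0.3 -2.1] Fu -1.7 Fn -1.3 M [-0.9  0.8 -0. ] q [ 1.12  0.47 -0.48  2.05 -0.78  0.86  1.69]
t 18.4 d [-19.   -6.2  42.5] r [ 0.0016 -0.0044  0.0065]
```

Call:
{"method": "send_rows", "body": {
  "steps": [
    {"rx":0,"ry":0,"rz":0,"dx":-3,"dy":-1,"dz":6,"jaw":1},
    {"rx":0,"ry":0,"rz":0,"dx":-7,"dy":-3,"dz":14,"jaw":1},
    {"rx":0,"ry":0,"rz":0,"dx":-11,"dy":-4,"dz":24,"jaw":1},
    {"rx":0,"ry":0,"rz":0,"dx":-15,"dy":-6,"dz":33,"jaw":1},
    {"rx":0,"ry":-0.003,"rz":0.006,"dx":-18,"dy":-6,"dz":40,"jaw":1},
    {"rx":0,"ry":-0.003,"rz":0.006,"dx":-19,"dy":-6,"dz":42,"jaw":1},
    {"rx":0,"ry":-0.003,"rz":0.006,"dx":-19,"dy":-6,"dz":42,"jaw":1},
    {"rx":0,"ry":-0.003,"rz":0.006,"dx":-19,"dy":-6,"dz":42,"jaw":1}
  ]
}}

```text
time_s: 19.05
tcp_pos: [0.4958, -0.1605, 0.1357]
tool_rot: [[-0.486, 0.76, 0.431], [0.808, 0.203, 0.554], [0.333, 0.617, -0.713]]
contact_force: [-0.1, 0.3, -1.3]
gripper_width: 0.081
finger_force: 78.3
```

```bash
python3 - <<'E'
from h import *
where(); dV(seat(4,4),38) 
t=cam('top');c=cam('scene')
a=cv2.resize(t['color'][222:282,290:370],(800,600),interpolation=2)[:300*2];b=cv2.resize(c['color'][190:265,170:270],(800,600),interpolation=2)
np.save('a.npy',a);np.save('b.npy',b)
cv2.imwrite('pics/c7.png',cv2.convertScaleAbs(np.vstack([a[:320],b[220:500]])[:,:,::-1],alpha=1.7))
E
```

```text
t 19.1 up 14.4 out 9.9 lat -3.3 tilt 38.1 yaw 15.0 F [-0.1  0.3 -1.3] Fu -0.9 Fn -0.8 M [-0.9  0.7 -0. ] q [ 1.08  0.56 -0.5   2.05 -0.81  0.76  1.72]
t 19.1 d [-4.2 -5.9  9.6] r [ 0.0018 -0.0012  0.0003]
```

View pics/c7.png

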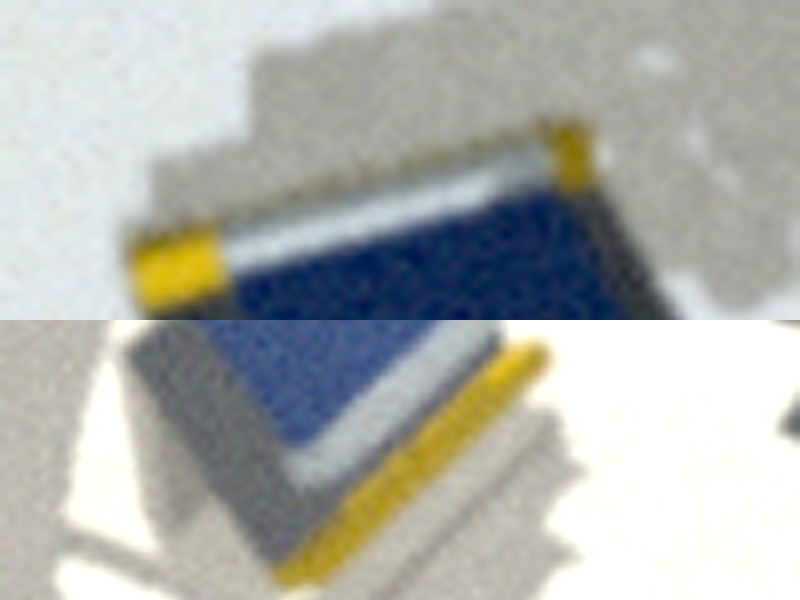

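```bash
python3 - <<'E'
from h import *
s=state();A=np.array(s['tool_rot']);V=s['tcp_pos']+A@TV;B=A@RY.T
C,S_=np.cos(YAW),np.sin(YAW)
st=lambda x,y,z:O+np.array([C*x-S_*y,S_*x+C*y,z])/1e3
t=cam('top');c=cam('scene')
f=lambda x,y:np.array([290+x/10-.45,222+y/10-.45]); g=lambda x,y:np.array([170+x/8-.44,190+(y-100)/8-.44])
for n,d,h,fo,cl,fp in(('top',t,f,((222,245),(550,165)),((133,272),(593,155)),(12,93)),('scene',c,g,((499,340),(303,492)),((548,348),(280,585)),(12,99.5))):
    pf=[np.array(proj(d,V+B@(np.array([x,fp[0],fp[1]])/1e3))) for x in(45,-45)]; pc=[np.array(proj(d,st(55,y,36))) for y in(65,-65)]
    for nm,pr,ob,L in(('foot',pf,fo,90),('cleat',pc,cl,130)):
        e=pr[0]-pr[1];k=np.linalg.norm(e)/L;e/=np.linalg.norm(e)
        print(n,nm,'lateral obs-pred mm (+y end, -y end):',[round(float((h(*o)-p)@e/k),1) for o,p in zip(ob,pr)], 'perp px',[round(float((h(*o)-p)@[-e[1],e[0]]),1) for o,p in zip(ob,pr)])
E
```

```text
top foot lateral obs-pred mm (+y end, -y end): [3.8, 4.2] perp px [-1.3, -2.1]
top cleat lateral obs-pred mm (+y end, -y end): [2.7, 3.5] perp px [-1.7, -2.3]
scene foot lateral obs-pred mm (+y end, -y end): [-5.3, -14.3] perp px [1.4, -1.6]
scene cleat lateral obs-pred mm (+y end, -y end): [1.8, -12.6] perp px [1.1, -0.7]
```

The picture shows the foot just above the cleat. In the top view the yellow gaps differ (left ~93, right ~40 units of 10 px); after parallax the panel sits about 3–4 mm too far to −y. I'll shift it as it goes down.

```bash
python3 - <<'E'
from h import *
dV(seat(4,3,.5),38); dV(seat(0,3,.5),38) 
E
```

```text
t 19.2 d [-0.7 -7.  11.5] r [0.0018 0.     0.0005]
t 19.2 d [-2.4 -7.  15.2] r [0.0018 0.     0.0005]
```

Call:
{"method": "send_rows", "body": {
  "steps": [
    {"rx":0,"ry":0,"rz":0,"dx":0,"dy":-1,"dz":1.5,"jaw":1},
    {"rx":0,"ry":0,"rz":0,"dx":0,"dy":-2.5,"dz":4,"jaw":1},
    {"rx":0,"ry":0,"rz":0,"dx":-0.3,"dy":-4,"dz":6.5,"jaw":1},
    {"rx":0,"ry":0,"rz":0,"dx":-0.5,"dy":-5.5,"dz":9,"jaw":1},
    {"rx":0,"ry":0,"rz":0,"dx":-0.7,"dy":-7,"dz":11.5,"jaw":1},
    {"rx":0,"ry":0,"rz":0,"dx":-0.7,"dy":-7,"dz":11.5,"jaw":1},
    {"rx":0,"ry":0,"rz":0,"dx":-0.7,"dy":-7,"dz":11.5,"jaw":1}
  ]
}}

```text
time_s: 19.83
tcp_pos: [0.4956, -0.1561, 0.1228]
tool_rot: [[-0.486, 0.76, 0.431], [0.808, 0.203, 0.554], [0.334, 0.617, -0.713]]
contact_force: [-0.0, -0.7, -2.4]
gripper_width: 0.087
finger_force: 78.3
```

```bash
python3 - <<'E'
from h import *
where(); dV(seat(0,3,.5),38);dV(seat(0,0,.5),38) 
E
```

```text
t 19.8 up 3.6 out 2.7 lat 1.0 tilt 38.1 yaw 14.9 F [-0.  -0.7 -2.4] Fu -1.7 Fn -1.6 M [-0.9  0.8  0. ] q [ 1.08  0.58 -0.51  2.07 -0.82  0.73  1.74]
t 19.8 d [-2.   0.3  3.1] r [ 0.0018 -0.0012 -0.0001]
t 19.8 d [-2.  -2.7  3.1] r [ 0.0018 -0.0012 -0.0001]
```

Call:
{"method": "send_rows", "body": {
  "steps": [
    {"rx":0,"ry":0,"rz":0,"dx":-0.6,"dy":0,"dz":1.4,"jaw":1},
    {"rx":0,"ry":0,"rz":0,"dx":-1.2,"dy":0,"dz":2.7,"jaw":1},
    {"rx":0,"ry":0,"rz":0,"dx":-1.7,"dy":0,"dz":3.6,"jaw":1},
    {"rx":0,"ry":0,"rz":0,"dx":-2.1,"dy":0,"dz":4.5,"jaw":1},
    {"rx":0,"ry":0,"rz":0,"dx":-2.1,"dy":0,"dz":4.5,"jaw":1},
    {"rx":0,"ry":0,"rz":0,"dx":-2.1,"dy":0,"dz":4.5,"jaw":1}
  ]
}}

```text
time_s: 20.33
tcp_pos: [0.4987, -0.1556, 0.1192]
tool_rot: [[-0.486, 0.76, 0.431], [0.808, 0.203, 0.553], [0.333, 0.617, -0.713]]
contact_force: [0.6, 1.0, -2.1]
gripper_width: 0.086
finger_force: 78.4
```

```bash
python3 - <<'E'
from h import *
where()
E
```

```text
t 20.3 up -1.2 out 3.0 lat 0.7 tilt 38.1 yaw 15.0 F [ 0.6  1.  -2.1] Fu -2.2 Fn -0.6 M [-0.8  0.7  0. ] q [ 1.08  0.59 -0.51  2.07 -0.83  0.72  1.74]
```

Still free; I'll continue down in small steps.

Call:
{"method": "send_rows", "body": {
  "steps": [
    {"rx":0,"ry":0,"rz":0,"dx":-0.6,"dy":0,"dz":1.4,"jaw":1},
    {"rx":0,"ry":0,"rz":0,"dx":-1.2,"dy":0,"dz":2.7,"jaw":1},
    {"rx":0,"ry":0,"rz":0,"dx":-1.2,"dy":0,"dz":2.7,"jaw":1},
    {"rx":0,"ry":0,"rz":0,"dx":-1.2,"dy":0,"dz":2.7,"jaw":1}
  ]
}}

```text
time_s: 20.67
tcp_pos: [0.4992, -0.1556, 0.1189]
tool_rot: [[-0.487, 0.76, 0.431], [0.807, 0.202, 0.554], [0.334, 0.618, -0.712]]
contact_force: [-27.6, -11.7, 39.4]
gripper_width: 0.082
finger_force: 85.8
```

```bash
python3 - <<'E'
from h import *
where()
E
```

```text
t 20.7 up -1.6 out 3.2 lat 0.6 tilt 38.2 yaw 14.9 F [-27.6 -11.7  39.4] Fu 49.3 Fn 1.0 M [2.1 1.5 2.2] q [ 1.08  0.59 -0.51  2.07 -0.83  0.72  1.74]
```

The cleat is reached, and the arm is stiff there. I'll ease off, then lean it back.

Call:
{"method": "send_rows", "body": {
  "steps": [
    {"rx":0,"ry":0,"rz":0,"dx":1,"dy":0,"dz":-2.2,"jaw":1},
    {"rx":0,"ry":0,"rz":0,"dx":1,"dy":0,"dz":-2.2,"jaw":1},
    {"rx":0,"ry":0,"rz":0,"dx":1,"dy":-0.8,"dz":-2.2,"jaw":1},
    {"rx":0,"ry":0,"rz":0,"dx":1,"dy":-1.5,"dz":-2.2,"jaw":1},
    {"rx":0,"ry":0,"rz":0,"dx":1,"dy":-1.5,"dz":-2.2,"jaw":1}
  ]
}}

```text
time_s: 21.08
tcp_pos: [0.4985, -0.1562, 0.1186]
tool_rot: [[-0.486, 0.759, 0.432], [0.808, 0.203, 0.553], [0.332, 0.618, -0.712]]
contact_force: [-7.4, -5.2, 12.7]
gripper_width: 0.083
finger_force: 80.9
```

```bash
python3 - <<'E'
from h import *
where()
t=cam('top');h=cv2.cvtColor(t['color'],cv2.COLOR_RGB2HSV)
m=cv2.inRange(h,(18,110,40),(36,255,255));m[:222]=0;m[286:]=0;m[:,:292]=0;m[:,372:]=0
for q in cv2.findContours(m,0,1)[0]: print('yellow',cv2.boundingRect(q),cv2.contourArea(q),cv2.minAreaRect(q)[0])
# profile along cleat mid line
a,b=np.array([303,249.]),np.array([349.5,236.5])
e=(b-a)/np.linalg.norm(b-a)
for off in(-1,0,1,2):
    P=[a+e*s+np.array([-e[1],e[0]])*off for s in np.arange(-3,52,.5)]
    r=cv2.remap(t['color'].astype(np.float32),np.array([[p[0] for p in P]],np.float32),np.array([[p[1] for p in P]],np.float32),1)[0]
    y=(r[:,0]+r[:,1])/2-r[:,2]; print(off,''.join('#' if v>45 else '+' if v>25 else '.' for v in y))
E
```

```text
t 21.1 up -1.4 out 2.3 lat 0.2 tilt 38.2 yaw 15.0 F [-7.4 -5.2 12.7] Fu 15.2 Fn 1.1 M [0.2 0.2 0.4] q [ 1.08  0.59 -0.51  2.07 -0.83  0.72  1.75]
yellow (303, 245, 8, 8) 36.5 (306.20001220703125, 248.89999389648438)
yellow (343, 235, 6, 7) 27.0 (345.5, 238.0)
-1 ......+#############+....................................................................+##########++........
0 .....+##############+...................................................................++##########++........
1 .....+##############+....................................................................+##########++........
2 .....+##############+....................................................................+#########++.........
```

Call:
{"method": "send_rows", "body": {
  "steps": [
    {"rx":0,"ry":0,"rz":0,"dx":0.3,"dy":0,"dz":-0.7,"jaw":1},
    {"rx":0,"ry":0,"rz":0,"dx":1.2,"dy":0,"dz":-0.2,"jaw":1},
    {"rx":0,"ry":0,"rz":0,"dx":2.1,"dy":0,"dz":0.2,"jaw":1},
    {"rx":0,"ry":0,"rz":0,"dx":2.0,"dy":-1,"dz":0.4,"jaw":1},
    {"rx":0,"ry":0,"rz":0,"dx":2.0,"dy":-2,"dz":0.4,"jaw":1},
    {"rx":0,"ry":0,"rz":0,"dx":2.0,"dy":-2,"dz":0.4,"jaw":1},
    {"rx":0,"ry":0,"rz":0,"dx":2.0,"dy":-2,"dz":0.4,"jaw":1}
  ]
}}

```text
time_s: 21.72
tcp_pos: [0.4969, -0.1556, 0.1178]
tool_rot: [[-0.485, 0.759, 0.434], [0.809, 0.203, 0.551], [0.331, 0.619, -0.713]]
contact_force: [-2.7, -5.7, 12.4]
gripper_width: 0.086
finger_force: 80.5
```

```bash
cat > prof.py <<'E'
from h import *
where()
def prof(n,a,b,offs):
    d=[cam(n)['color'].astype(np.float32) for _ in range(3)];d=sum(d)/3
    a,b=np.array(a),np.array(b);e=(b-a)/np.linalg.norm(b-a);L=np.linalg.norm(b-a)
    for off in offs:
        P=np.array([a+e*s+np.array([-e[1],e[0]])*off for s in np.arange(-4,L+4,.5)],np.float32)
        r=cv2.remap(d,P[None,:,0].copy(),P[None,:,1].copy(),1)[0]; y=(r[:,0]+r[:,1])/2-r[:,2]
        print(n,off,''.join('#' if v>45 else '+' if v>25 else '.' for v in y), ''.join('B' if r[i,2]-r[i,0]>25 else 'y' if y[i]>30 else '.' for i in range(0,len(r),1)) if n=='scene' else '')
prof('top',(303,249.),(349.5,236.5),(0,1))
prof('scene',(204.9,248.5),(238.1,219.5),(-8,-6,-4,-2,0))
E
python3 prof.py
```

```text
t 21.7 up -1.1 out 0.8 lat 1.2 tilt 38.2 yaw 14.9 F [-2.7 -5.7 12.4] Fu 12.3 Fn 4.5 M [-0.1 -0.4 -0.3] q [ 1.08  0.59 -0.51  2.07 -0.83  0.71  1.75]
top 0 .......+#############+....................................................................++##########++......... 
top 1 .......+##############....................................................................+###########+.......... 
scene -8 ......................................................................................................... .............................BBBBBBBBBBBBBBBBBBBBBBBBBBBBBBBBBBBBBBBBBBBBBBBBBBBBBBBBBB..................
scene -6 ......................................................................................................... .............................BBBBBBBBBBBBBBBBBBBBBBBBBBBBBBBBBBBBBBBBBBBBBBBBBBBBBBBB....................
scene -4 ......................................................................................................... .........................................................................................................
scene -2 ......................................................................................................... .........................................................................................................
scene 0 .....++########+#+++++++++++...........................................................+++###++.......... .....yyyyyyyyyyyyyyyyyyyyy..............................................................yyyyyyy..........
```

```bash
python3 - <<'E'
from h import *
C,S_=np.cos(YAW),np.sin(YAW); th=np.radians(38)
st=lambda x,y,z:O+np.array([C*x-S_*y,S_*x+C*y,z])/1e3
m=np.array([.839,.545]);dn=np.array([.545,-.839]);n=np.array([np.cos(th),np.sin(th)]);u=np.array([-np.sin(th),np.cos(th)]);F=np.array([50.3,37.9])
for nm,a,b in(('top',(303,249.),(349.5,236.5)),('scene',(204.9,248.5),(238.1,219.5))):
    d=cam(nm);a,b=np.array(a),np.array(b);e=(b-a)/np.linalg.norm(b-a);q=np.array([-e[1],e[0]])
    def L(lbl,xz,w):
        print(nm,lbl,[tuple(np.round([8+2*((np.array(proj(d,st(xz[0],y,xz[1])))-a)@e),(np.array(proj(d,st(xz[0],y,xz[1])))-a)@q],1)) for y in(-w,w)])
    K=np.array([40,30])
    L('cleat top in',K+16*m,65);L('cleat top out6',K+16*m+6*dn,65)
    L('foot front bot',F+12*n,45);L('foot front top',F+12*n+12*u,45);L('plate bottom front',F+4*n+12*u,45)
E
```

```text
top cleat top in [(np.float64(105.7), np.float64(-1.3)), (np.float64(9.9), np.float64(-1.4))]
top cleat top out6 [(np.float64(105.1), np.float64(-2.5)), (np.float64(9.7), np.float64(-2.5))]
top foot front bot [(np.float64(91.7), np.float64(-3.7)), (np.float64(25.1), np.float64(-3.7))]
top foot front top [(np.float64(92.9), np.float64(-1.0)), (np.float64(25.7), np.float64(-1.0))]
top plate bottom front [(np.float64(92.3), np.float64(1.4)), (np.float64(25.4), np.float64(1.4))]
scene cleat top in [(np.float64(13.5), np.float64(0.4)), (np.float64(93.9), np.float64(-1.3))]
scene cleat top out6 [(np.float64(12.9), np.float64(2.7)), (np.float64(93.2), np.float64(0.8))]
scene foot front bot [(np.float64(30.7), np.float64(0.4)), (np.float64(86.4), np.float64(-0.8))]
scene foot front top [(np.float64(31.5), np.float64(-4.2)), (np.float64(87.3), np.float64(-5.2))]
scene plate bottom front [(np.float64(28.0), np.float64(-4.9)), (np.float64(83.7), np.float64(-5.8))]
```

Both views now match the centred prediction: top gaps are 14.5 and 12 against 15.6 and 13.1 predicted, with the same difference. The foot is on the cleat and leaning lightly on the deck, so I'll release it.

Call:
{"method": "send_rows", "body": {
  "steps": [
    {"rx":0,"ry":0,"rz":0,"dx":0.1,"dy":-0.5,"dz":-0.2,"jaw":1},
    {"rx":0,"ry":0,"rz":0,"dx":0.1,"dy":-0.5,"dz":-0.2,"jaw":0.85},
    {"rx":0,"ry":0,"rz":0,"dx":0.1,"dy":-0.5,"dz":-0.2,"jaw":0.7},
    {"rx":0,"ry":0,"rz":0,"dx":0.1,"dy":-0.5,"dz":-0.2,"jaw":0.5},
    {"rx":0,"ry":0,"rz":0,"dx":0.1,"dy":-0.5,"dz":-0.2,"jaw":0.3},
    {"rx":0,"ry":0,"rz":0,"dx":0.1,"dy":-0.5,"dz":-0.2,"jaw":0.3},
    {"rx":0,"ry":0,"rz":0,"dx":0.1,"dy":-0.5,"dz":-0.2,"jaw":0.3},
    {"rx":0,"ry":0,"rz":0,"dx":0.1,"dy":-0.5,"dz":-0.2,"jaw":0.3}
  ]
}}

```text
time_s: 22.78
tcp_pos: [0.4949, -0.1542, 0.1167]
tool_rot: [[-0.486, 0.76, 0.431], [0.808, 0.203, 0.553], [0.333, 0.617, -0.713]]
contact_force: [-0.8, -0.8, 0.4]
gripper_width: 0.351
finger_force: 0.0
```

```bash
python3 prof.py
```

```text
t 22.8 up -1.1 out -1.2 lat 3.0 tilt 38.1 yaw 15.0 F [-0.8 -0.8  0.4] Fu 0.9 Fn -0.5 M [-0.6  0.5  0. ] q [ 1.08  0.59 -0.51  2.08 -0.83  0.71  1.75]
top 0 .......+#############+....................................................................+###########+.......... 
top 1 .......+#############+....................................................................+##########++.......... 
scene -8 ......................................................................................................... .............................BBBBBBBBBBBBBBBBBBBBBBBBBBBBBBBBBBBBBBBBBBBBBBBBBBBBBBBBBB..................
scene -6 ......................................................................................................... .............................BBBBBBBBBBBBBBBBBBBBBBBBBBBBBBBBBBBBBBBBBBBBBBBBBBBBBBB.....................
scene -4 ......................................................................................................... .........................................................................................................
scene -2 ......................................................................................................... .........................................................................................................
scene 0 .....++#######++++####++++++..............................................++++++++++++++#####+++......... .....yyyyyyyyyyyyyyyyyyyyyy.....................................................yyyyyyyyyyyyyyy..........
```

The panel stays put with no contact. I'll withdraw along the fingers.

Call:
{"method": "send_rows", "body": {
  "steps": [
    {"rx":0,"ry":0,"rz":0,"dx":0,"dy":0,"dz":-4,"jaw":0.3},
    {"rx":0,"ry":0,"rz":0,"dx":0,"dy":0,"dz":-12,"jaw":0.3},
    {"rx":0,"ry":0,"rz":0,"dx":0,"dy":0,"dz":-24,"jaw":0.3},
    {"rx":0,"ry":0,"rz":0,"dx":0,"dy":0,"dz":-40,"jaw":0.3},
    {"rx":0,"ry":0,"rz":0,"dx":0,"dy":0,"dz":-60,"jaw":0.3},
    {"rx":0,"ry":0,"rz":0,"dx":0,"dy":0,"dz":-82,"jaw":0.3},
    {"rx":0,"ry":0,"rz":0,"dx":0,"dy":0,"dz":-104,"jaw":0.3},
    {"rx":0,"ry":0,"rz":0,"dx":0,"dy":0,"dz":-120,"jaw":0.3},
    {"rx":0,"ry":0,"rz":0,"dx":0,"dy":0,"dz":-120,"jaw":0.3},
    {"rx":0,"ry":0,"rz":0,"dx":0,"dy":0,"dz":-120,"jaw":0.3}
  ]
}}

```text
time_s: 23.92
tcp_pos: [0.4432, -0.2217, 0.2028]
tool_rot: [[-0.485, 0.76, 0.432], [0.809, 0.203, 0.551], [0.331, 0.617, -0.714]]
contact_force: [-0.5, -0.3, 0.3]
gripper_width: 0.354
finger_force: 0.0
```

```bash
python3 prof.py; python3 - <<'E'
from h import *
C,S_=np.cos(YAW),np.sin(YAW)
st=lambda x,y,z:O+np.array([C*x-S_*y,S_*x+C*y,z])/1e3
th=np.radians(38.5);n=np.array([np.cos(th),np.sin(th)]);u=np.array([-np.sin(th),np.cos(th)]);T=np.array([50.3,37.9])+4*n+140*u
for nm in('top','scene'):
    d=cam(nm);print(nm,'pred panel top front corners',[np.round(proj(d,st(T[0],y,T[1])),1).tolist() for y in(45,-45)])
    m=cv2.inRange(cv2.cvtColor(d['color'],cv2.COLOR_RGB2HSV),(100,80,15),(130,255,255))
    for q in cv2.findContours(m,0,1)[0]:
        if cv2.contourArea(q)>400: print(cv2.approxPolyDP(q,3,True).reshape(-1,2).tolist())
E
```

```text
t 23.9 up 108.3 out -1.1 lat -48.8 tilt 38.1 yaw 15.0 F [-0.5 -0.3  0.3] Fu 0.6 Fn -0.3 M [-0.6  0.4  0. ] q [ 1.2   0.45 -0.43  1.97 -0.71  1.01  1.68]
top 0 .......+#############+....................................................................++##########+.......... 
top 1 .......+#############+....................................................................+##########++.......... 
scene -8 ......................................................................................................... .............................BBBBBBBBBBBBBBBBBBBBBBBBBBBBBBBBBBBBBBBBBBBBBBBBBBBBBBBBBB..................
scene -6 ......................................................................................................... ..............................BBBBBBBBBBBBBBBBBBBBBBBBBBBBBBBBBBBBBBBBBBBBBBBBBBBBBB.....................
scene -4 ......................................................................................................... .........................................................................................................
scene -2 .................................
[... 205 characters left out ...]
#####+++++.............................................+++++++++++++++#####++.......... .....yyyyyyyyyyyyyyyyyyyyyy......................................................yyyyyyyyyyyyyy..........
top pred panel top front corners [[323.7, 278.5], [358.9, 268.9]]
[[343, 242], [312, 249], [314, 265], [322, 276], [354, 267]]
[[69, 0], [70, 15], [79, 32], [91, 44], [118, 54], [134, 53], [161, 37], [169, 12], [169, 0]]
scene pred panel top front corners [[201.4, 180.3], [179.2, 197.8]]
[[63, 345], [53, 357], [66, 378], [79, 367], [72, 348]]
[[559, 270], [547, 276], [534, 295], [542, 324], [559, 342]]
[[202, 185], [183, 202], [210, 237], [229, 217]]
[[144, 0], [147, 7], [174, 16], [209, 7], [209, 0]]
```

```bash
python3 -c "
from h import *
print(hand_in())"
```

```text
the job is handed in; nothing more can be done
None
```

The panel was rocked free, lifted out, set on the stand against the cleat (centred to about 2 mm by the camera measurements), released and handed in at about 24 s; on the way its foot once pressed on the deck with about 26 N at a joint limit, so I stood it on clear bench to regrip it, and it met the cleat with about 49 N before I eased off.

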